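Fold the serving tongs and lay them away in their case

ROBOT

A 7-joint arm with a two-finger parallel gripper is mounted at the origin on the work surface. World frame = base frame: x ahead of the robot, y to its left, z up, the work surface at z = 0. Lengths are in mm, angles in rad, forces in N, time in s.
With the tool pointing down it reaches from about 425 to 875 mm from the base axis. Payload 9.9 kg.
Tool frame: the origin (TCP) lies on the centre line of the jaws, within the pads' length; the fingertips stand 14 mm ahead of it and the grasp point (between the pads) lies 5 mm behind it; z points along the fingers, y is the direction in which the jaws open and shut (so a half turn about z gives the same grasp; the last joint's range is limited). The gripper opens to 85 mm and grips with 20 to 120 N. Pads are 22 mm wide; open, the fingers measure 114 mm over their backs; the gripper's body (76 mm by 85 mm) begins 54 mm behind the grasp point. The pads swing forward as they close: fully open they stand 13 mm farther back than shut.
Start: joints at [-1.351, 0.576, 0.025, 1.437, -0.015, 1.129, -0.057], TCP at [201.918, 644.095, 245.289] pointing down, gripper open.
Joint ranges: [-2.76, 2.76], [-0.34, 2.15], [-1.52, 1.57], [0.19, 2.46], [-1.09, 4.23], [0.17, 1.99], [-2.82, 2.82]. Speed limits (rad/s): [2.22, 2.22, 3.01, 3.01, 3.14, 3.14, 3.14].

INTERFACE

Orientations are given as a rotation vector (axis times angle).
In Python, from cell import * gives the robot as it stands. The module is installed in compiled form; this text tells all that it offers.
- The arm moves only by the tool apply_moves, never from a script. Its argument "plan" is a list of rows, each an object of numbers: "x", "y", "z": the shift along the world's x, y, z in m; "rx", "ry", "rz": the turn, a rotation vector about the world's x, y, z in degrees; "jaw": the finger opening in m, from 0 to 0.0854. A call has 1 to 10 rows; each row shifts and turns the commanded pose from where the row before left it; what a row does not reach is not made up. A row lasts 1/12 s, in which the tool goes at most 41.7 mm and 7.16 degrees, less where a joint would pass 70% of its speed; a pose out of reach is approached as far as the arm can. A call is refused whole if a number of a shift passes 0.0417 or a number of a turn 7.16, either way. A call with a gripper value outside its range is refused whole. The fingers move at their own pace and stop on an object; the grip force is fixed at half the most. Time passes only in rows, so rows that do not move let the fingers close. It gives the time, the measured TCP pose, the force and the opening at its end, in the units of the state.
- state(): the state, without advancing time (a new reading comes with each control period).
- snapshot(name): name is "scene" or "top" or "wrist"; returns a dict with "color" (420x560x3 uint8, red, green, blue), "z_map" (420x560 float32, mm along the optical axis (not along the pixel's ray), 0 where there is no reading), "intrinsics" (3x3 intrinsics, pixels), "T" (4x4, takes a point from camera to world coordinates). Camera axes: x right, y down, z forward; pixel columns grow to the right and rows downward; lengths in mm; the calibration is good to about 2 mm. A picture is of the moment at which its call begins.
- finish_job(): hands the job in, once; it reports no verdict.
Trained networks look in the newest picture that a camera, given by its name, has taken for a name from the list of things; names that differ only in an ending like _2 or _b are one class to them, and where a whole thing is asked for, a point or a joint stands for the part that bears it (a point fixed in the world has none). Each returns a list of dicts, best first, with "conf" (0 to 1); they miss things now and then, are a little off and sometimes report something else, mostly with a low value. They report only what shows in the picture. A call takes as long as a camera call. They do not tell look-alikes from the thing itself.
- look_for(camera, target): "rect" ([left, top, right, bottom] as shares, 0 to 1, of the picture: columns of its width, rows of its height, round what is visible of it).
- regions_of(camera, target): "pixels" (420x560 bool, what is visible of it) and "rect" ([left, top, right, bottom] as shares, 0 to 1, of the picture: columns of its width, rows of its height, round what is visible of it).
The state is a dict: "time_s": time; "q": joint angles; "qvel": joint speeds; "joint_torque": joint torques, N m; "ee_pos": TCP position; "eef_rot": TCP orientation; "force": force on the tool from outside, world axes, zero at the start; "wrist_torque": the same for the moment, N m; "finger_gap": finger opening in mm.
Only numpy, scipy, OpenCV 4.12 (cv2) and the standard library are available. Lean on these libraries where they do the work, as an engineer would, in place of code of your own. Each camera call takes 0.05 s, during which the arm holds its last target.

TASK

Breakfast is over: fold both pairs of serving tongs fully shut and put them away in the sloping wooden case, the long pair in the long lane and the short pair in the short lane, each lying along its lane across both notched bars, down on the notch floors. Lay them in gently, do not drop or throw them, and leave the other things on the counter where they are.

Things in the scene. Friction and masses are not known exactly. Their poses are not given: they have to be found in the camera images.
- long_tongs: Long serving tongs, 200 mm long, about 150 g: two straight arms (8 mm thick, 22 mm high) on a pin, lying on their side, open in a V. Plain steel, the last 34 mm at the tips white. Frame of the first arm: origin on the hinge axis at the underside, x along the arm (tip at 189 mm, hinge end at -11 mm), z up along the hinge axis. First arm at y = -10 to -2 mm.
- long_tongs_arm (a joint): Opening angle of the long tongs, rad: 0 = folded, arms side by side (20 mm wide, 22 mm at the pin); grows as the second arm (y = 2 to 10 mm when folded) swings about +z, away from the first. Friction hinge (0.03 N m, no spring): pinching both arms together folds it and it stays where it is left.
- long_tongs_mid (a point): Middle of the long tongs when folded: 89 mm from the hinge axis towards the tips, between the two arms, 11 mm above the underside. Axes as long_tongs; it moves with the first arm.
- short_tongs: Short serving tongs, 150 mm long, about 110 g: two straight arms (8 mm thick, 22 mm high) on a pin, lying on their side, open in a V. Plain steel, the last 34 mm at the tips white. Frame of the first arm: origin on the hinge axis at the underside, x along the arm (tip at 139 mm, hinge end at -11 mm), z up along the hinge axis. First arm at y = -10 to -2 mm.
- short_tongs_arm (a joint): Opening angle of the short tongs, rad: 0 = folded, arms side by side (20 mm wide, 22 mm at the pin); grows as the second arm (y = 2 to 10 mm when folded) swings about +z, away from the first. Friction hinge (0.03 N m, no spring): pinching both arms together folds it and it stays where it is left.
- short_tongs_mid (a point): Middle of the short tongs when folded: 64 mm from the hinge axis towards the tips, between the two arms, 11 mm above the underside. Axes as short_tongs; it moves with the first arm.
- case: Wooden storage case, fixed: a wedge whose dark face (250 x 200 mm) slopes 24 degrees (0.42 rad), high end away from the robot. Origin on the counter below the face's middle, x level towards the high end. On it two light cross bars, each 14 mm thick, 50 mm up- and downslope of the middle (86 mm open gap between them), each with two notches; two lanes 96 mm apart.
- long_lane (a point): Middle of the long lane (the case's left (+y) lane), midway between the cross bars, level with the notch floors where the tongs rest. x up the slope along the lane, z square out of the face. Notches 34 mm wide, 18 mm deep; end walls 224 mm apart, 15 mm above the notch floors; the case's face is 30 mm below them.
- short_lane (a point): Middle of the short lane (the case's right (-y) lane), midway between the cross bars, level with the notch floors where the tongs rest. x up the slope along the lane, z square out of the face. Notches 34 mm wide, 18 mm deep; end walls 174 mm apart, 15 mm above the notch floors; the case's face is 30 mm below them.
- sugar_jar: Bystander: sugar jar with steel lid, 60 mm across, 75 mm high. Origin at the centre of its underside.
- jam_jar: Bystander: jam jar, 50 mm across, 50 mm high. Origin at the centre of its underside.
- cup: Bystander: white cup with handle, 76 mm across, 70 mm high. Origin at the centre of its underside.
- bowl: Bystander: white bowl, 120 mm across, 55 mm high. Origin at the centre of its underside.
Things that resemble listed ones, but are neither listed nor needed, are in the scene too. What is shaped like the short_tongs but pink or purple is not meant.

How it is judged (in metres and radians):
At the end, for the whole second after the job is handed in: Both tongs are folded (opening under 0.1 rad) and lie at rest in their own lane: the middle of the tongs within 30 mm of the lane's middle along it, 14 mm across it and 7 mm of resting height (11 mm above the notch floors), the tongs within 0.1 rad of the lane's direction, either end up (value of joint each of long_tongs_arm, short_tongs_arm below 0.1 rad and angle between the x axis of long_tongs and the x axis of long_lane, either way round below 0.1 rad and x of long_tongs_mid in the frame of long_lane between -0.03 and 0.03 m and y of long_tongs_mid in the frame of long_lane between -0.014 and 0.014 m and z of long_tongs_mid in the frame of long_lane between 0.004 and 0.018 m and linear speed of each of long_tongs, short_tongs below 0.02 m/s and angular speed of each of long_tongs, short_tongs below 0.2 rad/s and angle between the x axis of short_tongs and the x axis of short_lane, either way round below 0.1 rad and x of short_tongs_mid in the frame of short_lane between -0.03 and 0.03 m and y of short_tongs_mid in the frame of short_lane between -0.014 and 0.014 m and z of short_tongs_mid in the frame of short_lane between 0.004 and 0.018 m); the robot touches nothing.
It fails at once if the long tongs are dropped or thrown (faster than 0.6 m/s with no finger on them) (linear speed of long_tongs above 0.6 m/s and contact force between long_tongs and the fingers below 0.05 N).
It fails at once if the short tongs are dropped or thrown (faster than 0.6 m/s with no finger on them) (linear speed of short_tongs above 0.6 m/s and contact force between short_tongs and the fingers below 0.05 N).
It fails at once if a bystander is shifted by more than 30 mm (distance of any of sugar_jar, jam_jar, cup, bowl from where it was at the start of the episode above 0.03 m).
It also fails if it takes over 61 s, if anything falls off the work surface, if the arm or the gripper's body presses on something with over 40 N, if the wrist force passes 120 N, or if a joint passes its speed limit or range.

## Working session

There is one attempt and no reset: what is moved stays moved. The work goes in short steps, Python scripts to look and compute and a tool call to move; the robot and the scene stay as the last step left them, time stands still between calls to the robot, and variables do not carry over. Pictures are saved under pics/ and viewed, and the job is handed in when it is done.

Besides the shell and the picture viewer there is one more tool, called after ">>>" as name(argument=value, ...), one argument or row to a line, values as JSON. apply_moves: Moves the arm, as the interface text tells. Its arguments: {"type":"object","properties":{"plan":{"type":"array"}},"required":["plan"]}

```bash
mkdir -p pics; cat > h.py <<'E'
from cell import *
import numpy as np, cv2
def save(n,f):
    s=snapshot(n); cv2.imwrite('pics/'+f,s['color'][:,:,::-1]); return s
def pts(s):
    K=s['intrinsics'];z=s['z_map'];v,u=np.mgrid[:420,:560]
    P=np.stack([(u-K[0,2])*z/K[0,0],(v-K[1,2])*z/K[1,1],z],-1)
    W=P@s['T'][:3,:3].T+s['T'][:3,3]; W[z==0]=np.nan; return W
E
python3 - <<'E'
from h import *
st=state();print(st)
for n in ('top','scene'):
    s=save(n,n+'0.png');print(s['intrinsics'],s['T'])
    W=pts(s)
    for t in ('long_tongs','short_tongs','case','sugar_jar','jam_jar','cup','bowl'):
        for r in regions_of(n,t)[:4]:
            p=W[r['pixels']]; print(n,t,round(r['conf'],2),np.round(np.array(r['rect'])*[560,420,560,420]),np.nanmedian(p,0).round(),np.nanmin(p,0).round(),np.nanmax(p,0).round())
print(state()['time_s'])
E
```

```text
{'time_s': 0.0, 'q': array([-1.35083326,  0.57655318,  0.02487489,  1.43786766, -0.01497578,
        1.12901518, -0.05651081]), 'qvel': array([ 0.00018956, -0.00152749, -0.0007559 , -0.00026824, -0.00088472,
        0.00092026,  0.00120479]), 'joint_torque': array([ 1.64178673e-03, -7.65736341e+01,  2.25134254e+00, -2.85963124e+01,
        1.54002907e-02,  1.27602436e-02,  1.96469938e-05]), 'ee_pos': array([201.79387814, 643.69611664, 244.44342325]), 'eef_rot': array([-4.75285295e-01, -3.10530346e+00,  2.59771341e-03]), 'force': array([-0.24771613,  0.63508109, -0.49838935]), 'wrist_torque': array([-0.01762322, -0.03246918, -0.00786967]), 'finger_gap': 85.25398806774328}
[[383.72980605   0.         279.72564571]
 [  0.         383.72980605 207.61194757]
 [  0.           0.           1.        ]] [[ 3.63658481e-03 -9.82368842e-01  1.86917720e-01  3.32159908e+02]
 [-9.99278308e-01  3.49761967e-03  3.78236632e-02  8.52821215e+01]
 [-3.78105553e-02 -1.86920372e-01 -9.81647155e-01  1.02526662e+03]
 [ 0.00000000e+00  0.00000000e+00  0.00000000e+00  1.00000000e+00]]
top long_tongs 0.65 [274
[... 1434 characters left out ...]
5. 471.  21.] [395. 411.  -2.] [521. 531.  27.]
scene short_tongs 0.75 [368. 162. 422. 206.] [233. 283.  20.] [197. 208.  -2.] [261. 351.  26.]
scene case 0.74 [ 76. 131. 211. 232.] [ 577. -217.   87.] [ 429. -464.   -3.] [ 696. -115.  170.]
scene case 0.23 [219. 306. 281. 368.] [748. 174.  24.] [678. 122.  -2.] [812. 240.  59.]
scene sugar_jar 0.72 [334. 197. 363. 235.] [407. 227.  63.] [321. 182.  -2.] [423. 254.  81.]
scene jam_jar 0.56 [233. 166. 251. 191.] [436. -52.  46.] [ 374. -111.   -1.] [453. -33.  54.]
scene cup 0.69 [165. 285. 222. 335.] [760.  43.  33.] [717. -20.  -2.] [801. 118.  74.]
scene bowl 0.69 [215. 306. 279. 371.] [748. 174.  24.] [678. 109.  -2.] [812. 240.  59.]
0.8
```

View pics/top0.png

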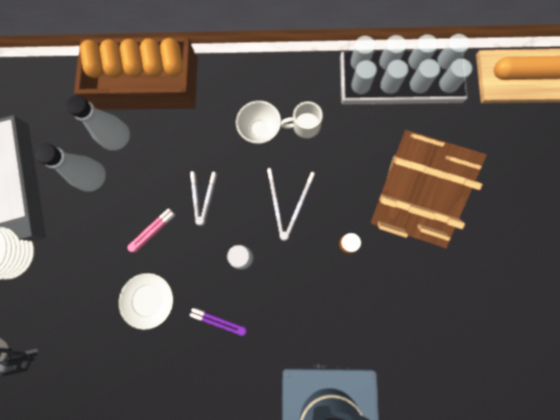

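View pics/scene0.png

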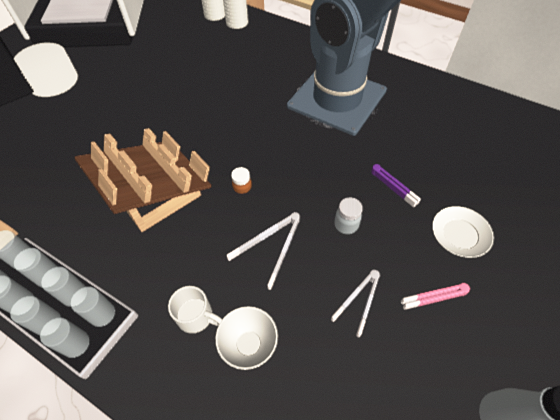

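The top view shows the long tongs with hinge at (285,237) and tips at (269,170) and (312,175). The short tongs have hinge (199,221) and tips (193,173) and (214,174). The case is at (430,190), and the pink and purple tongs are decoys. Next I'll measure the tongs and the case.

```bash
python3 - <<'E'
from h import *
from scipy.optimize import least_squares
S={n:snapshot(n) for n in('top','scene')}
for k,v in S.items(): np.save(f'W_{k}.npy',pts(v)); np.save(f'C_{k}.npy',v['color'])
boxes={'long':(425,640,20,165,189),'short':(470,640,280,385,139)}
for n in S:
  W=np.load(f'W_{n}.npy')
  print(n,'table z',np.nanmedian(W[(abs(W[...,0]-600)<60)&(abs(W[...,1]-230)<40)],0))
  for t,b in boxes.items():
    m=(W[...,0]>b[0])&(W[...,0]<b[1])&(W[...,1]>b[2])&(W[...,1]<b[3])&(W[...,2]>15)&(W[...,2]<32)
    p=W[m][:,:2]
    L=b[4]
    def res(q):
        h=q[:2]; r=[]
        for a,s in((q[2]-q[3]/2,-6),(q[2]+q[3]/2,6)):
            d=np.array([np.cos(a),np.sin(a)]);nn=np.array([-d[1],d[0]])
            r.append(np.hypot(np.maximum(abs((p-h)@nn-s)-2,0), np.maximum(np.maximum((p-h)@d-L,-11-(p-h)@d),0)))
        return np.min(r,0)
    best=None
    for a0 in(0,.2,-.2,-.4):
        h0=[p[:,0].min()+11,np.median(p[p[:,0]<p[:,0].min()+20][:,1])]
        o=least_squares(res,[*h0,a0,.5],loss='soft_l1')
        if best is None or o.cost<best.cost: best=o
    q=best.x
    print(n,t,len(p),'hinge',q[:2].round(1),'bis',q[2].round(3),'open',q[3].round(3),'rms',np.sqrt(np.mean(res(q)**2)).round(2),'zmed',np.median(W[m][:,2]).round(1),'ext',p.min(0).round(),p.max(0).round())
# case plane
for n in S:
  W=np.load(f'W_{n}.npy')
  m=(W[...,0]>410)&(W[...,0]<700)&(W[...,1]>-390)&(W[...,1]<-100)&(W[...,2]>15)
  p=W[m]; rng=np.random.default_rng(0);bi=0
  for _ in range(800):
    a=p[rng.choice(len(p),3,False)];nv=np.cross(a[1]-a[0],a[2]-a[0]);l=np.linalg.norm(nv)
    if l<1:continue
    nv/=l
    if nv[2]<0:nv=-nv
    if not .85<nv[2]<.97: continue
    inl=abs((p-a[0])@nv)<3
    if inl.sum()>bi: bi=inl.sum();best=(nv,a[0],inl)
  q=p[best[2]];c=q.mean(0);nv=np.linalg.svd(q-c,full_matrices=False)[2][2];nv*=np.sign(nv[2])
  print(n,bi,len(p),'n',nv.round(4),'slope',np.arccos(nv[2]).round(3),'yaw',np.arctan2(-nv[1],-nv[0]).round(4),'c',c.round(1))
  yaw=np.arctan2(-nv[1],-nv[0])
  z=nv;y=np.array([-np.sin(yaw),np.cos(yaw),0]);x=np.cross(y,z)
  np.savez(f'case_{n}.npz',R=np.stack([x,y,z],1),c=c)
  L=(p-c)@np.stack([x,y,z],1)
  img=np.full((300,400),-10.)
  for a in L[np.argsort(L[:,2])]:
    i=int(150-a[0]);j=int(200-a[1])
    if 1<=i<299 and 1<=j<399: img[i-1:i+2,j-1:j+2]=a[2]
  im=cv2.applyColorMap(np.clip((img+10)*4,0,255).astype(np.uint8),cv2.COLORMAP_JET)
  for g in range(0,400,50): cv2.line(im,(g,0),(g,4),(255,255,255))
  for g in range(0,300,50): cv2.line(im,(0,g),(4,g),(255,255,255))
  cv2.imwrite(f'pics/case_{n}.png',cv2.resize(im,None,fx=1.8,fy=1.8))
E
```

```text
top table z [599.37495886 229.62932811   0.91257151]
top long 445 hinge [450.7 113.6] bis -0.104 open 0.591 rms 0.98 zmed 22.2 ext [439.  34.] [633. 156.]
top short 364 hinge [491.3 339.2] bis -0.03 open 0.356 rms 1.11 zmed 21.9 ext [480. 304.] [624. 367.]
scene table z [602.79769937 230.87538955   0.64482298]
scene long 633 hinge [450.2 112.6] bis -0.104 open 0.588 rms 1.09 zmed 21.9 ext [439.  33.] [632. 156.]
scene short 542 hinge [492.4 337.9] bis -0.029 open 0.36 rms 1.07 zmed 22.1 ext [479. 301.] [625. 367.]
top 5901 8457 n [-0.3856  0.132   0.9132] slope 0.42 yaw -0.3299 c [ 562.9 -245.1   81.6]
scene 3210 7433 n [-0.3839  0.133   0.9137] slope 0.418 yaw -0.3336 c [ 576.9 -233.9   86.1]
```

```bash
cd pics; python3 -c "
import cv2,numpy as np
a=[cv2.resize(cv2.imread(f'case_{n}.png'),(400,300)) for n in('top','scene')]
cv2.imwrite('case_b.png',np.hstack(a))"
```

```text
(no output)
```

View pics/case_b.png

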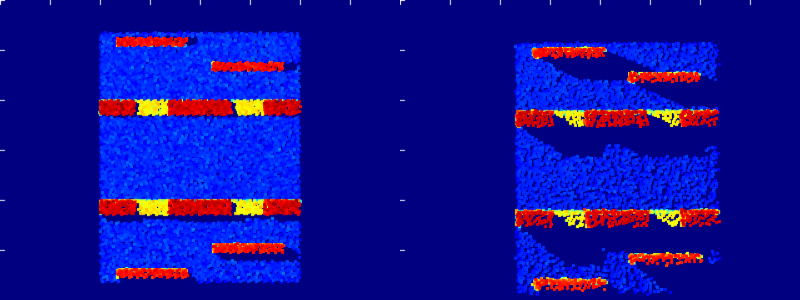

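The rectified height map shows both bars, at rows 107 and 207. The notches are at columns ~152 (long lane, end walls far apart) and ~248 (short lane). Now I'll compute the lane frames and tongs targets.

```bash
python3 - <<'E'
from h import *
yaw=-0.331;sl=0.42
x=np.array([np.cos(yaw)*np.cos(sl),np.sin(yaw)*np.cos(sl),np.sin(sl)]);y=np.array([-np.sin(yaw),np.cos(yaw),0]);z=np.cross(x,y)
R=np.stack([x,y,z],1)
for n in('top','scene'):
  W=np.load(f'W_{n}.npy');c=np.load('case_top.npz')['c']
  p=W[(W[...,0]>410)&(W[...,0]<720)&(W[...,1]>-400)&(W[...,1]<-90)&(W[...,2]>5)]
  L=(p-c)@R
  f=L[(abs(L[:,2])<4)]; z0=np.median(f[:,2])
  b=L[(L[:,2]>z0+42)&(L[:,2]<z0+54)&(abs(L[:,0]+7)<65)]
  up=b[b[:,0]>-7];lo=b[b[:,0]<-7]
  print(n,'z0',z0,'bartop',np.median(b[:,2]), 'bars x',np.percentile(up[:,0],[1,99]),np.percentile(lo[:,0],[1,99]),'y',np.percentile(b[:,1],[.5,99.5]))
  # yaw check: slope of bar
  print(' barskew',[np.polyfit(q[:,1],q[:,0],1)[0].round(4) for q in(up,lo)])
  fl=L[(abs(L[:,2]-z0-30)<5)&(abs(L[:,0]+7)<65)]
  for s in(1,-1):
    q=fl[fl[:,1]*s>20]; print(' floor y',np.percentile(q[:,1],[2,98]),'z',np.median(q[:,2]))
  mx=(np.median(up[:,0])+np.median(lo[:,0]))/2
  for s in (1,-1): print(' lane',s,(c+R@np.array([mx,48*s,z0+30])).round(1))
E
```

```text
top z0 0.026366607373548533 bartop 47.82936657991132 bars x [35.44277523 49.31575522] [-64.64026727 -50.50304975] y [-99.41359377  99.51736674]
 barskew [np.float64(-0.0029), np.float64(-0.0032)]
 floor y [30.35535372 99.15376742] z 29.771498080968804
 floor y [-86.59109293 -31.63917651] z 29.68920072506596
 lane 1 [ 560.6 -193.6  106. ]
 lane -1 [ 529.4 -284.4  106. ]
scene z0 0.2678418922165811 bartop 47.680119440328355 bars x [34.61454179 49.59331736] [-65.69267957 -49.70917381] y [-101.02252038   97.8324196 ]
 barskew [np.float64(-0.0019), np.float64(-0.0018)]
 floor y [22.96724093 98.1995167 ] z 30.42254231371687
 floor y [-100.84944573  -23.05002012] z 30.03745737638714
 lane 1 [ 561.3 -193.8  106.6]
 lane -1 [ 530.1 -284.6  106.6]
```

>>> apply_moves(
  plan=[
    {"x": 0.029, "y": -0.025, "z": -0.005, "rz": 1.5},
    {"x": 0.029, "y": -0.025, "z": -0.005, "rz": 1.5},
    {"x": 0.029, "y": -0.025, "z": -0.005, "rz": 1.5},
    {"x": 0.029, "y": -0.025, "z": -0.005, "rz": 1.5},
    {"x": 0.029, "y": -0.025, "z": -0.005, "rz": 1.5},
    {"x": 0.029, "y": -0.025, "z": -0.005, "rz": 1.5},
    {"x": 0.029, "y": -0.025, "z": -0.005, "rz": 1.5},
    {"x": 0.029, "y": -0.025, "z": -0.005, "rz": 1.5},
    {"x": 0.029, "y": -0.025, "z": -0.005, "rz": 1.5},
    {"x": 0.029, "y": -0.025, "z": -0.005, "rz": 1.5},
  ],
)

```text
$.plan[0]: bad value
```

>>> apply_moves(
  plan=[
    {"x": 0.029, "y": -0.025, "z": -0.005, "rx": 0, "ry": 0, "rz": 1.5, "jaw": 0.085},
    {"x": 0.029, "y": -0.025, "z": -0.005, "rx": 0, "ry": 0, "rz": 1.5, "jaw": 0.085},
    {"x": 0.029, "y": -0.025, "z": -0.005, "rx": 0, "ry": 0, "rz": 1.5, "jaw": 0.085},
    {"x": 0.029, "y": -0.025, "z": -0.005, "rx": 0, "ry": 0, "rz": 1.5, "jaw": 0.085},
    {"x": 0.029, "y": -0.025, "z": -0.005, "rx": 0, "ry": 0, "rz": 1.5, "jaw": 0.085},
    {"x": 0.029, "y": -0.025, "z": -0.005, "rx": 0, "ry": 0, "rz": 1.5, "jaw": 0.085},
    {"x": 0.029, "y": -0.025, "z": -0.005, "rx": 0, "ry": 0, "rz": 1.5, "jaw": 0.085},
    {"x": 0.029, "y": -0.025, "z": -0.005, "rx": 0, "ry": 0, "rz": 1.5, "jaw": 0.085},
    {"x": 0.029, "y": -0.025, "z": -0.005, "rx": 0, "ry": 0, "rz": 1.5, "jaw": 0.085},
    {"x": 0.029, "y": -0.025, "z": -0.005, "rx": 0, "ry": 0, "rz": 1.5, "jaw": 0.085},
  ],
)

```text
time_s: 1.73
ee_pos: [493.2, 392.7, 195.3]
eef_rot: [0.064, 3.141, 0.0]
force: [0.5, 0.3, -0.4]
finger_gap: 85.0
```

>>> apply_moves(
  plan=[
    {"x": 0.022, "y": -0.02, "z": -0.03, "rx": 0, "ry": 0, "rz": 0.3, "jaw": 0.085},
    {"x": 0.022, "y": -0.02, "z": -0.03, "rx": 0, "ry": 0, "rz": 0.3, "jaw": 0.085},
    {"x": 0.017, "y": -0.016, "z": -0.025, "rx": 0, "ry": 0, "rz": 0, "jaw": 0.085},
  ],
)

```text
time_s: 1.98
ee_pos: [554.2, 336.1, 109.8]
eef_rot: [0.052, 3.14, -0.001]
force: [-0.5, 0.6, -0.1]
finger_gap: 84.9
```

```bash
cat >> h.py <<'E'
from scipy.optimize import least_squares
def tongs(W,b,L,zr=(15,32)):
    m=(W[...,0]>b[0])&(W[...,0]<b[1])&(W[...,1]>b[2])&(W[...,1]<b[3])&(W[...,2]>zr[0])&(W[...,2]<zr[1])
    p=W[m][:,:2]
    def res(q):
        h=q[:2]; r=[]
        for a,s in((q[2]-q[3]/2,-6),(q[2]+q[3]/2,6)):
            d=np.array([np.cos(a),np.sin(a)]);nn=np.array([-d[1],d[0]])
            r.append(np.hypot(np.maximum(abs((p-h)@nn-s)-3,0), np.maximum(np.maximum((p-h)@d-L,-11-(p-h)@d),0)))
        return np.min(r,0)
    best=None
    for a0 in(0,-.1,-.2):
        o=least_squares(res,[p[:,0].min()+11,np.median(p[p[:,0]<p[:,0].min()+20][:,1]),a0,.4],loss='soft_l1')
        if best is None or o.cost<best.cost: best=o
    return best.x.round(3),len(p),p.min(0),p.max(0)
E
python3 - <<'E'
from h import *
s=save('wrist','w1.png');W=pts(s)
print(tongs(W,(470,640,280,385),139)); st=state();print(st['ee_pos'],st['eef_rot'])
E
```

```text
(array([ 4.91941e+02,  3.39155e+02, -2.90000e-02,  3.61000e-01]), 5820, array([479.01414805, 302.32332811]), array([625.37403239, 368.63835993]))
[555.80107185 330.16234727 104.80110147] [-0.05989811 -3.13864864  0.01141057]
```

View pics/w1.png

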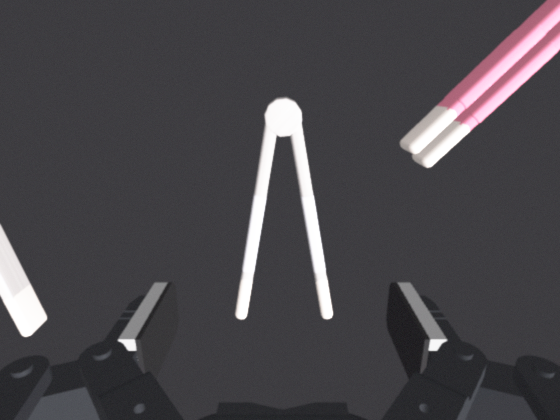

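The wrist view shows the open short tongs centred below the jaws: hinge at (283,117), tips at (241,315) and (326,315). The fit agrees with the top camera, so I'm descending.

>>> apply_moves(
  plan=[
    {"x": 0, "y": 0, "z": -0.02, "rx": 0, "ry": 0, "rz": 0, "jaw": 0.085},
    {"x": 0, "y": 0, "z": -0.02, "rx": 0, "ry": 0, "rz": 0, "jaw": 0.085},
    {"x": 0, "y": 0, "z": -0.01, "rx": 0, "ry": 0, "rz": 0, "jaw": 0.085},
    {"x": 0, "y": 0, "z": 0, "rx": 0, "ry": 0, "rz": 0, "jaw": 0.085},
    {"x": 0, "y": 0, "z": 0, "rx": 0, "ry": 0, "rz": 0, "jaw": 0.085},
  ],
)

```text
time_s: 2.45
ee_pos: [552.1, 338.9, 61.2]
eef_rot: [-0.049, -3.141, 0.001]
force: [-0.1, 0.1, 1.3]
finger_gap: 85.3
```

>>> apply_moves(
  plan=[
    {"x": 0.001, "y": -0.001, "z": -0.02, "rx": 0, "ry": 0, "rz": 0, "jaw": 0.085},
    {"x": 0, "y": 0, "z": -0.015, "rx": 0, "ry": 0, "rz": 0, "jaw": 0.085},
    {"x": 0, "y": 0, "z": -0.01, "rx": 0, "ry": 0, "rz": 0, "jaw": 0.085},
    {"x": 0, "y": 0, "z": 0, "rx": 0, "ry": 0, "rz": 0, "jaw": 0.085},
    {"x": 0, "y": 0, "z": 0, "rx": 0, "ry": 0, "rz": 0, "jaw": 0.06},
    {"x": 0, "y": 0, "z": 0, "rx": 0, "ry": 0, "rz": 0, "jaw": 0.05},
  ],
)

```text
time_s: 2.95
ee_pos: [553.9, 338.1, 17.3]
eef_rot: [0.049, 3.14, 0.001]
force: [0.2, -0.3, 0.2]
finger_gap: 63.3
```

>>> apply_moves(
  plan=[
    {"x": 0, "y": 0, "z": 0, "rx": 0, "ry": 0, "rz": 0, "jaw": 0.04},
    {"x": 0, "y": 0, "z": 0, "rx": 0, "ry": 0, "rz": 0, "jaw": 0.03},
    {"x": 0, "y": 0, "z": 0, "rx": 0, "ry": 0, "rz": 0, "jaw": 0.02},
    {"x": 0, "y": 0, "z": 0, "rx": 0, "ry": 0, "rz": 0, "jaw": 0.01},
    {"x": 0, "y": 0, "z": 0, "rx": 0, "ry": 0, "rz": 0, "jaw": 0.01},
    {"x": 0, "y": 0, "z": 0, "rx": 0, "ry": 0, "rz": 0, "jaw": 0.01},
  ],
)

```text
time_s: 3.45
ee_pos: [553.9, 337.9, 17.1]
eef_rot: [0.05, 3.14, 0.001]
force: [0.3, -0.6, 6.1]
finger_gap: 17.9
```

```bash
python3 - <<'E'
from h import *
s=save('wrist','w2.png');st=state();print(st['ee_pos'],st['eef_rot'],st['finger_gap'],st['force'])
E
```

```text
[553.88307587 337.93736356  17.04080199] [4.96973698e-02 3.13994871e+00 1.31148901e-03] 17.844221756293337 [-0.10261297  0.23572098  6.35379112]
```

View pics/w2.png

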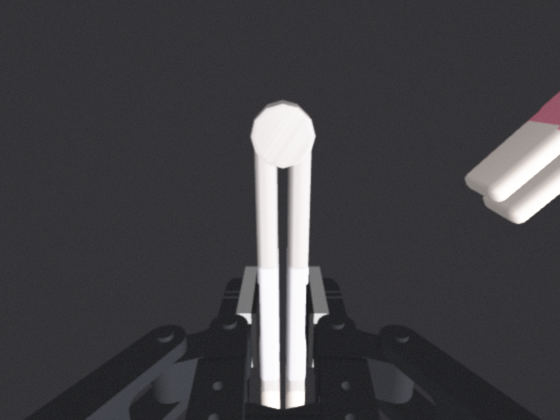

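The tongs are pinched shut: both arms run parallel, from the pin at (283,135) to between the pads, and the gap reads 17.9 mm. Lifting.

>>> apply_moves(
  plan=[
    {"x": 0, "y": 0, "z": 0.01, "rx": 0, "ry": 0, "rz": 0, "jaw": 0.01},
    {"x": 0, "y": 0, "z": 0.025, "rx": 0, "ry": 0, "rz": 0, "jaw": 0.01},
    {"x": 0, "y": 0, "z": 0.03, "rx": 0, "ry": 0, "rz": 0, "jaw": 0.01},
    {"x": 0, "y": 0, "z": 0.03, "rx": 0, "ry": 0, "rz": 0, "jaw": 0.01},
    {"x": 0, "y": 0, "z": 0.03, "rx": 0, "ry": 0, "rz": 0, "jaw": 0.01},
    {"x": 0, "y": -0.01, "z": 0.03, "rx": 0, "ry": 0, "rz": -1, "jaw": 0.01},
    {"x": 0, "y": -0.02, "z": 0.03, "rx": 0, "ry": 0, "rz": -1, "jaw": 0.01},
    {"x": 0, "y": -0.03, "z": 0.02, "rx": 0, "ry": 0, "rz": -1, "jaw": 0.01},
    {"x": 0, "y": -0.03, "z": 0.01, "rx": 0, "ry": 0, "rz": -1, "jaw": 0.01},
    {"x": 0, "y": -0.03, "z": 0, "rx": 0, "ry": 0, "rz": -1, "jaw": 0.01},
  ],
)

```text
time_s: 4.33
ee_pos: [554.0, 216.9, 234.6]
eef_rot: [0.187, 3.132, 0.004]
force: [1.0, -0.3, -1.3]
finger_gap: 17.5
```

>>> apply_moves(
  plan=[
    {"x": -0.003, "y": -0.035, "z": 0, "rx": 0, "ry": 0, "rz": -1, "jaw": 0.01},
    {"x": -0.003, "y": -0.035, "z": 0, "rx": 0, "ry": 0, "rz": -1, "jaw": 0.01},
    {"x": -0.003, "y": -0.035, "z": 0, "rx": 0, "ry": 0, "rz": -1, "jaw": 0.01},
    {"x": -0.003, "y": -0.035, "z": 0, "rx": 0, "ry": 0, "rz": -1, "jaw": 0.01},
    {"x": -0.003, "y": -0.035, "z": 0, "rx": 0, "ry": 0, "rz": -1, "jaw": 0.01},
    {"x": -0.003, "y": -0.035, "z": 0, "rx": 0, "ry": 0, "rz": -1, "jaw": 0.01},
    {"x": -0.003, "y": -0.035, "z": 0, "rx": 0, "ry": 0, "rz": -1, "jaw": 0.01},
    {"x": -0.003, "y": -0.035, "z": 0, "rx": 0, "ry": 0, "rz": -1, "jaw": 0.01},
    {"x": -0.003, "y": -0.035, "z": 0, "rx": 0, "ry": 0, "rz": -1, "jaw": 0.01},
    {"x": -0.003, "y": -0.035, "z": 0, "rx": 0, "ry": 0, "rz": -1, "jaw": 0.01},
  ],
)

```text
time_s: 5.17
ee_pos: [522.6, -133.9, 231.8]
eef_rot: [0.46, 3.107, 0.0]
force: [0.6, -1.1, -1.3]
finger_gap: 18.0
```

>>> apply_moves(
  plan=[
    {"x": -0.003, "y": -0.03, "z": 0, "rx": -1, "ry": -3, "rz": -1, "jaw": 0.01},
    {"x": -0.003, "y": -0.03, "z": 0, "rx": -1, "ry": -3, "rz": -1, "jaw": 0.01},
    {"x": -0.003, "y": -0.03, "z": 0, "rx": -1, "ry": -3, "rz": 0, "jaw": 0.01},
    {"x": -0.003, "y": -0.03, "z": 0, "rx": -1, "ry": -3, "rz": 0, "jaw": 0.01},
    {"x": -0.003, "y": -0.03, "z": 0, "rx": -1, "ry": -3, "rz": 0, "jaw": 0.01},
    {"x": -0.003, "y": -0.01, "z": 0, "rx": -1, "ry": -3, "rz": 0, "jaw": 0.01},
    {"x": 0, "y": 0, "z": 0, "rx": -1, "ry": -3, "rz": 0, "jaw": 0.01},
    {"x": 0, "y": 0, "z": 0, "rx": -0.8, "ry": -1.7, "rz": 0, "jaw": 0.01},
    {"x": 0, "y": 0, "z": 0, "rx": 0, "ry": 0, "rz": 0, "jaw": 0.01},
    {"x": 0, "y": 0, "z": 0, "rx": 0, "ry": 0, "rz": 0, "jaw": 0.01},
  ],
)

```text
time_s: 6.0
ee_pos: [504.8, -292.2, 231.5]
eef_rot: [0.446, 2.691, -0.098]
force: [0.8, -0.5, -1.6]
finger_gap: 17.8
```

```bash
cat >> h.py <<'E'
from scipy.spatial.transform import Rotation as Ro
yaw=-0.329;sl=0.42
X=np.array([np.cos(yaw)*np.cos(sl),np.sin(yaw)*np.cos(sl),np.sin(sl)]);Y=np.array([-np.sin(yaw),np.cos(yaw),0]);Z=np.cross(X,Y)
LANE={'long':np.array([560.9,-194.2,106.2]),'short':np.array([529.7,-285.,106.2])}
def goal(lane,off,h,up=0):
    st=state();tgt=LANE[lane]+X*off+Z*(h+up)
    T=Ro.from_rotvec(st['eef_rot'])
    y=T.as_matrix()[:,1]; y=y*np.sign(y@Y); z=-Z; x=np.cross(y*0+Y,z)
    c=T.as_matrix()[:,1]@Y
    G=np.stack([np.cross(Y*np.sign(c),-Z),Y*np.sign(c),-Z],1)
    dr=(Ro.from_matrix(G)*T.inv()).as_rotvec(degrees=True)
    print('pos',st['ee_pos'].round(1),'tgt',tgt.round(1),'d mm',(tgt-st['ee_pos']).round(1),'drot deg',dr.round(2),'gap',round(st['finger_gap'],1),'F',st['force'].round(1),'t',st['time_s'])
E
python3 - <<'E'
from h import *
s=save('wrist','w3.png');goal('short',-2,17,60)
E
```

```text
pos [ 505.5 -292.2  231.6] tgt [ 498.3 -274.3  175.7] d mm [ -7.2  17.9 -55.9] drot deg [ 0.12 -0.14 -0.05] gap 17.8 F [ 0.3  0.1 -1.5] t 6.05
```

View pics/w3.png

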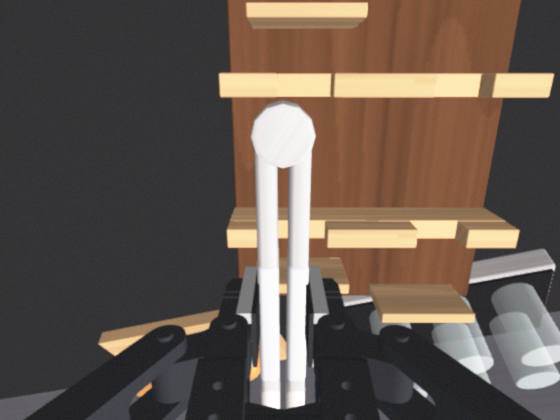

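The wrist view shows the tongs held shut and parallel to the lane, above the short lane's notches at (305,85) and (305,228). Orientation is within 0.15°. Approaching.

>>> apply_moves(
  plan=[
    {"x": -0.003, "y": 0.009, "z": -0.02, "rx": 0, "ry": 0, "rz": 0, "jaw": 0.01},
    {"x": -0.004, "y": 0.009, "z": -0.02, "rx": 0, "ry": 0, "rz": 0, "jaw": 0.01},
    {"x": 0, "y": 0, "z": -0.016, "rx": 0, "ry": 0, "rz": 0, "jaw": 0.01},
    {"x": 0, "y": 0, "z": 0, "rx": 0, "ry": 0, "rz": 0, "jaw": 0.01},
    {"x": 0, "y": 0, "z": 0, "rx": 0, "ry": 0, "rz": 0, "jaw": 0.01},
  ],
)

```text
time_s: 6.47
ee_pos: [498.8, -274.1, 174.9]
eef_rot: [0.444, 2.692, -0.098]
force: [0.4, -0.2, 0.3]
finger_gap: 17.8
```

```bash
python3 - <<'E'
from h import *
s=save('wrist','w4.png');goal('short',-2,17,30);goal('short',-2,17,1)
W=pts(s); g=state()['ee_pos']
L=(W-LANE['short'])@np.stack([X,Y,Z],1); tl=(g-LANE['short'])@np.stack([X,Y,Z],1); print('tcp in lane',tl.round(1))
b=L[(L[...,2]>14)&(L[...,2]<22)&(abs(abs(L[...,0])-50)<12)&(abs(L[...,1])<60)]
for s_ in(1,-1):
    q=b[b[:,0]*s_>0];n=np.sort(q[:,1]);
    neg=n[n<0].max() if (n<0).any() else None;pos=n[n>0].min() if (n>0).any() else None
    print('bar',s_,len(q),np.median(q[:,0]) if len(q) else 0,np.median(q[:,2]) if len(q) else 0,neg,pos)
t=L[(abs(L[...,2]-(tl[2]+5))<9)&(abs(L[...,1])<25)&(L[...,0]<-20)]
print('tongs y by x',[(x,np.percentile(t[abs(t[:,0]-x)<5][:,1],[2,98]).round(1),np.median(t[abs(t[:,0]-x)<5][:,2]).round(1)) for x in range(-70,-20,10) if (abs(t[:,0]-x)<5).sum()>20],t[:,0].min())
E
```

```text
pos [ 499.2 -274.6  175.7] tgt [ 509.8 -278.2  148.3] d mm [ 10.6  -3.6 -27.4] drot deg [ 0.15 -0.1  -0.05] gap 17.5 F [ 0.9 -0.4 -1.1] t 6.5167
pos [ 499.2 -274.6  175.7] tgt [ 521.  -282.   121.8] d mm [ 21.8  -7.4 -53.9] drot deg [ 0.15 -0.1  -0.05] gap 17.5 F [ 0.9 -0.4 -1.1] t 6.5167
tcp in lane [-1.  -0.  76.6]
bar 1 1100 46.20885985776755 16.637156238052768 -36.60152732536097 38.50199447547256
bar -1 4239 -51.63950757865231 16.743209515853284 -17.77618311163796 16.142227806499715
tongs y by x [(-70, array([-9. , 10.6]), np.float64(80.8)), (-60, array([-8.5, 10.2]), np.float64(80.4)), (-50, array([-8.5, 10.3]), np.float64(80.0)), (-40, array([-8.4, 10.2]), np.float64(80.0)), (-30, array([-8.2, 10.2]), np.float64(79.9))] -79.41377006218632
```

View pics/w4.png

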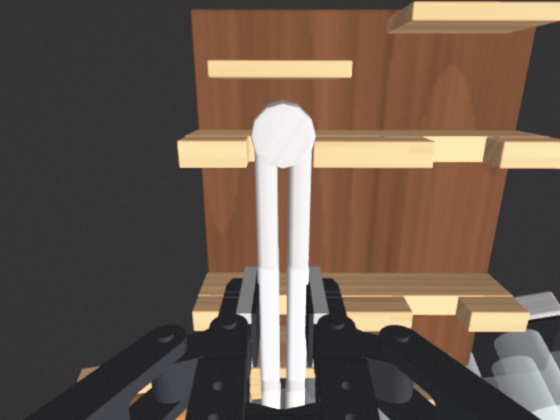

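Notch walls measured at -17.8 and +16.1 mm, with the tongs at -8.5 to 10.2 mm across the lane. I'll nudge about 1 mm across and 2 mm up the lane, then lower.

>>> apply_moves(
  plan=[
    {"x": 0.006, "y": -0.003, "z": -0.013, "rx": 0, "ry": 0, "rz": 0, "jaw": 0.01},
    {"x": 0.006, "y": -0.002, "z": -0.0135, "rx": 0, "ry": 0, "rz": 0, "jaw": 0.01},
    {"x": 0.004, "y": -0.0015, "z": -0.009, "rx": 0, "ry": 0, "rz": 0, "jaw": 0.01},
    {"x": 0.003, "y": -0.001, "z": -0.007, "rx": 0, "ry": 0, "rz": 0, "jaw": 0.01},
    {"x": 0.0023, "y": -0.0007, "z": -0.006, "rx": 0, "ry": 0, "rz": 0, "jaw": 0.01},
    {"x": 0, "y": 0, "z": 0, "rx": 0, "ry": 0, "rz": 0, "jaw": 0.01},
    {"x": 0, "y": 0, "z": 0, "rx": 0, "ry": 0, "rz": 0, "jaw": 0.01},
  ],
)

```text
time_s: 7.1
ee_pos: [515.1, -279.3, 139.4]
eef_rot: [0.445, 2.694, -0.091]
force: [0.0, -0.2, -1.0]
finger_gap: 17.3
```

```bash
python3 - <<'E'
from h import *
goal('short',0,17,1)
g=state()['ee_pos'];print(((g-LANE['short'])@np.stack([X,Y,Z],1)).round(1))
E
```

```text
pos [ 515.1 -279.3  139.4] tgt [ 522.8 -282.6  122.6] d mm [  7.6  -3.3 -16.7] drot deg [-0.21 -0.22 -0.13] gap 17.3 F [ 0.  -0.2 -1. ] t 7.1
[-0.8  0.7 36.7]
```

>>> apply_moves(
  plan=[
    {"x": 0.003, "y": -0.002, "z": -0.006, "rx": 0, "ry": 0, "rz": 0, "jaw": 0.01},
    {"x": 0.003, "y": -0.001, "z": -0.006, "rx": 0, "ry": 0, "rz": 0, "jaw": 0.01},
    {"x": 0, "y": 0, "z": 0, "rx": 0, "ry": 0, "rz": 0, "jaw": 0.01},
    {"x": 0, "y": 0, "z": 0, "rx": 0, "ry": 0, "rz": 0, "jaw": 0.01},
  ],
)

```text
time_s: 7.43
ee_pos: [520.9, -282.8, 128.2]
eef_rot: [0.446, 2.697, -0.089]
force: [0.2, -0.6, -1.1]
finger_gap: 17.5
```

```bash
python3 - <<'E'
from h import *
goal('short',0,17,1)
g=state()['ee_pos'];print(((g-LANE['short'])@np.stack([X,Y,Z],1)).round(1))
E
```

```text
pos [ 520.9 -282.8  128.2] tgt [ 522.8 -282.6  122.6] d mm [ 1.9  0.2 -5.5] drot deg [-0.3  -0.41 -0.11] gap 17.5 F [ 0.2 -0.6 -1.1] t 7.4333
[ 0.7 -0.8 23.7]
```

Still free of contact at 23.7 mm, so I'll continue in small steps until I see a force.

>>> apply_moves(
  plan=[
    {"x": 0.0008, "y": -0.0003, "z": -0.002, "rx": 0.1, "ry": -0.2, "rz": 0, "jaw": 0.01},
    {"x": 0.0008, "y": -0.0003, "z": -0.002, "rx": 0, "ry": -0.2, "rz": 0, "jaw": 0.01},
    {"x": 0, "y": 0, "z": 0, "rx": 0, "ry": 0, "rz": 0, "jaw": 0.01},
  ],
)

```text
time_s: 7.68
ee_pos: [523.5, -284.5, 126.7]
eef_rot: [0.447, 2.695, -0.083]
force: [-0.3, -0.2, -0.2]
finger_gap: 17.7
```

>>> apply_moves(
  plan=[
    {"x": 0.0006, "y": -0.0002, "z": -0.0015, "rx": 0, "ry": 0, "rz": 0, "jaw": 0.01},
    {"x": 0, "y": 0, "z": 0, "rx": 0, "ry": 0, "rz": 0, "jaw": 0.01},
  ],
)

```text
time_s: 7.85
ee_pos: [524.1, -284.6, 125.4]
eef_rot: [0.446, 2.696, -0.083]
force: [0.1, -0.5, -1.3]
finger_gap: 17.9
```

```bash
python3 - <<'E'
from h import *
goal('short',0,17,1)
g=state()['ee_pos'];print(((g-LANE['short'])@np.stack([X,Y,Z],1)).round(1))
E
```

```text
pos [ 524.1 -284.6  125.4] tgt [ 522.8 -282.6  122.6] d mm [-1.4  2.  -2.7] drot deg [-0.56 -0.32 -0.14] gap 17.9 F [ 0.1 -0.5 -1.3] t 7.85
[ 2.9 -1.4 19.7]
```

>>> apply_moves(
  plan=[
    {"x": 0.0, "y": 0.001, "z": -0.0015, "rx": -0.4, "ry": -0.3, "rz": 0, "jaw": 0.01},
    {"x": 0, "y": 0, "z": 0, "rx": 0, "ry": 0, "rz": 0, "jaw": 0.01},
  ],
)

```text
time_s: 8.02
ee_pos: [525.5, -284.3, 126.9]
eef_rot: [0.444, 2.695, -0.089]
force: [0.0, -0.1, -1.0]
finger_gap: 17.4
```

>>> apply_moves(
  plan=[
    {"x": 0.0, "y": 0.0, "z": -0.0012, "rx": 0, "ry": 0, "rz": 0, "jaw": 0.01},
    {"x": 0, "y": 0, "z": 0, "rx": 0, "ry": 0, "rz": 0, "jaw": 0.01},
  ],
)

```text
time_s: 8.18
ee_pos: [525.5, -284.4, 126.0]
eef_rot: [0.444, 2.696, -0.088]
force: [0.4, 0.1, -1.4]
finger_gap: 17.6
```

```bash
python3 - <<'E'
from h import *
goal('short',0,17,1)
g=state()['ee_pos'];print(((g-LANE['short'])@np.stack([X,Y,Z],1)).round(1))
save('wrist','w5.png')
E
```

```text
pos [ 525.5 -284.4  126. ] tgt [ 522.8 -282.6  122.6] d mm [-2.7  1.8 -3.3] drot deg [-0.33 -0.34 -0.19] gap 17.6 F [ 0.4  0.1 -1.4] t 8.1833
[ 4.3 -0.8 19.7]
```

View pics/w5.png

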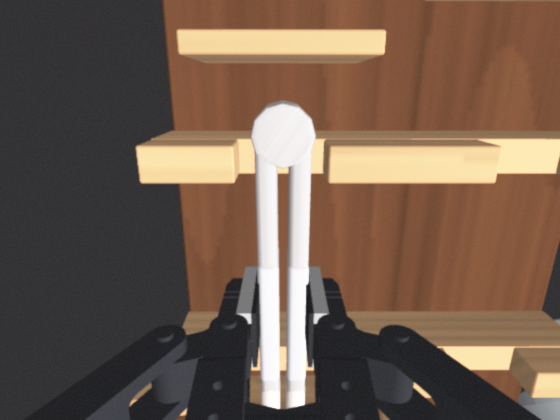

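```bash
python3 - <<'E'
from h import *
s=snapshot('wrist')
st=state();print(st['ee_pos'],st['q'].round(3),st['qvel'].round(3))
W=pts(s);L=(W-LANE['short'])@np.stack([X,Y,Z],1)
K=s['intrinsics']
for (u,v) in [(283,130),(266,200),(298,200),(200,165),(200,145),(400,165),(315,155),(245,155),(266,260),(220,250),(280,40)]:
    print((u,v),L[v-1:v+2,u-1:u+2].reshape(-1,3).mean(0).round(1))
E
```

```text
[ 525.42862172 -284.55278184  125.9817404 ] [ 0.309  0.491  0.198  2.166 -1.086  0.172  2.757] [ 0.002 -0.002 -0.001  0.001  0.     0.001 -0.   ]
(283, 130) [-64.6  -0.3  24.9]
(266, 200) [-40.2  -6.3  23.7]
(298, 200) [-40.3   5.   24.1]
(200, 165) [-51.2 -30.2  16.6]
(200, 145) [-58.1 -30.2  14.3]
(400, 165) [-51.4  41.9  17. ]
(315, 155) [nan nan nan]
(245, 155) [-51.6 -15.6  -1.9]
(266, 260) [-17.   -6.5  23.8]
(220, 250) [  4.  -33.2 -31.1]
(280, 40) [-92.8  -1.3  13.5]
```

The arm is near joint limits (q5, q6) here. The tongs are inside both notches, about 2 mm above the floors. I'll try the last bit straight down.

>>> apply_moves(
  plan=[
    {"x": -0.001, "y": 0.0005, "z": -0.002, "rx": 0, "ry": 0, "rz": 0, "jaw": 0.01},
    {"x": -0.001, "y": 0.0005, "z": -0.001, "rx": 0, "ry": 0, "rz": 0, "jaw": 0.01},
    {"x": 0, "y": 0, "z": 0, "rx": 0, "ry": 0, "rz": 0, "jaw": 0.01},
  ],
)

```text
time_s: 8.53
ee_pos: [523.9, -284.1, 124.5]
eef_rot: [0.445, 2.699, -0.086]
force: [0.4, -0.4, -0.4]
finger_gap: 17.5
```

```bash
python3 - <<'E'
from h import *
goal('short',0,17,1)
st=state();g=st['ee_pos'];print(((g-LANE['short'])@np.stack([X,Y,Z],1)).round(1),st['q'].round(3))
E
```

```text
pos [ 523.9 -284.1  124.5] tgt [ 522.8 -282.6  122.6] d mm [-1.1  1.5 -1.9] drot deg [-0.43 -0.51 -0.18] gap 17.5 F [ 0.4 -0.4 -0.4] t 8.5333
[ 2.2 -1.  19.1] [ 0.311  0.493  0.197  2.168 -1.086  0.172  2.758]
```

>>> apply_moves(
  plan=[
    {"x": -0.001, "y": 0.0005, "z": -0.002, "rx": 0, "ry": 0, "rz": 0, "jaw": 0.01},
    {"x": 0, "y": 0, "z": -0.001, "rx": 0, "ry": 0, "rz": 0, "jaw": 0.01},
    {"x": 0, "y": 0, "z": 0, "rx": 0, "ry": 0, "rz": 0, "jaw": 0.01},
  ],
)

```text
time_s: 8.78
ee_pos: [523.6, -284.1, 122.9]
eef_rot: [0.445, 2.702, -0.085]
force: [-0.0, 1.0, -1.1]
finger_gap: 17.7
```

```bash
python3 - <<'E'
from h import *
goal('short',0,17,1)
st=state();g=st['ee_pos'];print(((g-LANE['short'])@np.stack([X,Y,Z],1)).round(1),st['q'].round(3))
E
```

```text
pos [ 523.6 -284.1  122.9] tgt [ 522.8 -282.6  122.6] d mm [-0.9  1.5 -0.3] drot deg [-0.49 -0.63 -0.2 ] gap 17.7 F [-0.   1.  -1.1] t 8.7833
[ 1.3 -1.1 17.7] [ 0.313  0.495  0.195  2.168 -1.086  0.172  2.759]
```

>>> apply_moves(
  plan=[
    {"x": 0, "y": 0, "z": -0.0015, "rx": 0, "ry": 0, "rz": 0, "jaw": 0.01},
    {"x": 0, "y": 0, "z": 0, "rx": 0, "ry": 0, "rz": 0, "jaw": 0.01},
  ],
)

```text
time_s: 8.95
ee_pos: [523.9, -284.4, 122.1]
eef_rot: [0.445, 2.703, -0.085]
force: [-1.3, 0.8, -0.0]
finger_gap: 17.7
```

>>> apply_moves(
  plan=[
    {"x": 0, "y": 0, "z": -0.0015, "rx": 0, "ry": 0, "rz": 0, "jaw": 0.01},
    {"x": 0, "y": 0, "z": 0, "rx": 0, "ry": 0, "rz": 0, "jaw": 0.01},
  ],
)

```text
time_s: 9.12
ee_pos: [524.0, -284.5, 121.6]
eef_rot: [0.445, 2.703, -0.084]
force: [-4.9, 0.8, 7.3]
finger_gap: 17.8
```

```bash
python3 - <<'E'
from h import *
goal('short',0,17,1)
s=snapshot('wrist')
W=pts(s);L=(W-LANE['short'])@np.stack([X,Y,Z],1)
for (u,v) in [(283,130),(266,200),(298,200),(200,165),(400,165),(245,160),(266,260)]:
    print((u,v),L[v-1:v+2,u-1:u+2].reshape(-1,3).mean(0).round(1))
E
```

```text
pos [ 524.  -284.5  121.6] tgt [ 522.8 -282.6  122.6] d mm [-1.3  1.9  1.1] drot deg [-0.56 -0.7  -0.21] gap 17.8 F [-4.9  0.8  7.3] t 9.1167
(283, 130) [-67.5  -0.7  21.1]
(266, 200) [-43.2  -6.7  20.6]
(298, 200) [-43.1   4.6  20.2]
(200, 165) [-54.9 -29.9  16.5]
(400, 165) [-54.9  40.6  16.8]
(245, 160) [-53.5 -15.7  -1. ]
(266, 260) [-19.7  -7.   20. ]
```

Contact at 9 N and the tongs are on the floors, so I'll release and back out along the face normal.

>>> apply_moves(
  plan=[
    {"x": 0, "y": 0, "z": 0, "rx": 0, "ry": 0, "rz": 0, "jaw": 0.022},
    {"x": 0, "y": 0, "z": 0, "rx": 0, "ry": 0, "rz": 0, "jaw": 0.03},
    {"x": 0, "y": 0, "z": 0, "rx": 0, "ry": 0, "rz": 0, "jaw": 0.04},
    {"x": 0, "y": 0, "z": 0, "rx": 0, "ry": 0, "rz": 0, "jaw": 0.045},
    {"x": -0.002, "y": 0.001, "z": 0.006, "rx": 0, "ry": 0, "rz": 0, "jaw": 0.045},
    {"x": -0.004, "y": 0.0015, "z": 0.01, "rx": 0, "ry": 0, "rz": 0, "jaw": 0.045},
    {"x": -0.007, "y": 0.0025, "z": 0.018, "rx": 0, "ry": 0, "rz": 0, "jaw": 0.045},
    {"x": -0.01, "y": 0.003, "z": 0.025, "rx": 0, "ry": 0, "rz": 0, "jaw": 0.045},
    {"x": -0.01, "y": 0.003, "z": 0.025, "rx": 0, "ry": 0, "rz": 0, "jaw": 0.06},
    {"x": 0, "y": 0, "z": 0.03, "rx": 0, "ry": 0, "rz": 0, "jaw": 0.08},
  ],
)

```text
time_s: 10.0
ee_pos: [488.4, -273.0, 235.0]
eef_rot: [0.448, 2.707, -0.083]
force: [1.6, -0.1, 0.2]
finger_gap: 68.0
```

```bash
python3 - <<'E'
from h import *
st=state();print(st['ee_pos'],st['q'].round(3))
a=save('wrist','w6.png')
W=pts(a);L=(W-LANE['short'])@np.stack([X,Y,Z],1)
t=L[(abs(L[...,2]-21)<5)&(abs(L[...,1])<16)]
for x in range(-80,85,10):
    q=t[abs(t[:,0]-x)<5]
    if len(q)>10: print(x,np.percentile(q[:,1],[2,98]).round(1),np.median(q[:,2]).round(1))
print(t[:,0].min(),t[:,0].max())
E
```

```text
[ 488.4081899  -272.9772825   234.98534461] [-0.057  0.321  0.688  2.122 -0.711  0.469  2.402]
-80 [-6.1  4.2] 20.4
-70 [-10.4   8.5] 20.7
-60 [-10.5   8.7] 20.5
-50 [-10.    8.8] 20.1
-40 [-10.1   8.9] 20.0
-30 [-10.3   8.4] 20.1
-20 [-10.4   8.4] 20.1
-10 [-10.5   9.2] 20.5
0 [-10.6   8.7] 20.6
10 [-10.    8.7] 20.7
20 [-10.1   8.8] 20.6
30 [-10.2   9. ] 20.5
40 [-9.6  9.1] 20.2
50 [-9.7  9.2] 20.3
60 [-9.8  9.4] 20.2
70 [-9.9  9.4] 20.2
-76.3000677761975 72.09224786526404
```

View pics/w6.png

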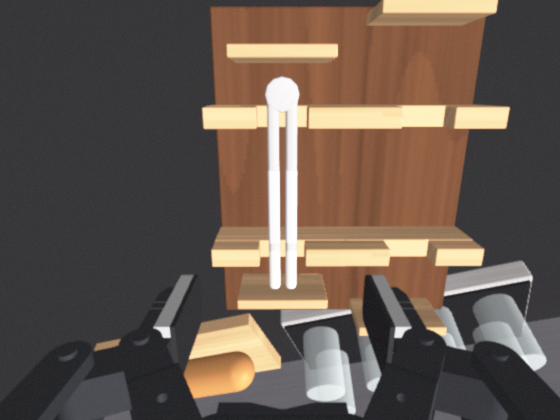

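The short tongs lie straight across both notches, with middle at x≈-2, y≈-0.7 and level tops. Next is the long pair. I'll untilt and travel to it, folding near the hinge first, then regripping past the middle so the arm stays clear of its joint limits at the case.

>>> apply_moves(
  plan=[
    {"x": 0.003, "y": 0.03, "z": 0, "rx": 0.8, "ry": 2.2, "rz": 1.2, "jaw": 0.085},
    {"x": 0.003, "y": 0.03, "z": 0, "rx": 0.8, "ry": 2.2, "rz": 1.2, "jaw": 0.085},
    {"x": 0.003, "y": 0.03, "z": 0, "rx": 0.8, "ry": 2.2, "rz": 1.2, "jaw": 0.085},
    {"x": 0.003, "y": 0.03, "z": 0, "rx": 0.8, "ry": 2.2, "rz": 1.2, "jaw": 0.085},
    {"x": 0.003, "y": 0.03, "z": 0, "rx": 0.8, "ry": 2.2, "rz": 1.2, "jaw": 0.085},
    {"x": 0.003, "y": 0.03, "z": 0, "rx": 0.8, "ry": 2.2, "rz": 1.2, "jaw": 0.085},
    {"x": 0.003, "y": 0.03, "z": 0, "rx": 0.8, "ry": 2.2, "rz": 1.2, "jaw": 0.085},
    {"x": 0.003, "y": 0.03, "z": 0, "rx": 0.8, "ry": 2.2, "rz": 1.2, "jaw": 0.085},
    {"x": 0.002, "y": 0.03, "z": 0, "rx": 0.8, "ry": 2.2, "rz": 1.2, "jaw": 0.085},
    {"x": 0.001, "y": 0.03, "z": 0, "rx": 0.6, "ry": 2.2, "rz": 1.2, "jaw": 0.085},
  ],
)

```text
time_s: 10.88
ee_pos: [518.4, 28.2, 235.2]
eef_rot: [0.194, 3.132, 0.083]
force: [-0.2, -0.8, -0.1]
finger_gap: 85.2
```

>>> apply_moves(
  plan=[
    {"x": 0, "y": 0.03, "z": -0.02, "rx": 0, "ry": 0, "rz": 0.5, "jaw": 0.085},
    {"x": 0, "y": 0.03, "z": -0.025, "rx": 0, "ry": 0, "rz": 0.5, "jaw": 0.085},
    {"x": 0, "y": 0.02, "z": -0.03, "rx": 0, "ry": 0, "rz": 0, "jaw": 0.085},
    {"x": 0, "y": 0, "z": -0.03, "rx": 0, "ry": 0, "rz": 0, "jaw": 0.085},
    {"x": 0, "y": 0, "z": 0, "rx": 0, "ry": 0, "rz": 0, "jaw": 0.085},
    {"x": 0, "y": 0, "z": 0, "rx": 0, "ry": 0, "rz": 0, "jaw": 0.085},
  ],
)

```text
time_s: 11.38
ee_pos: [517.5, 105.9, 129.6]
eef_rot: [0.17, 3.135, 0.08]
force: [-0.5, -0.4, 0.9]
finger_gap: 85.1
```

```bash
cat >> h.py <<'E'
def goaldown(x,y,z,head):
    st=state();T=Ro.from_rotvec(st['eef_rot']);yy=np.array([-np.sin(head),np.cos(head),0]);c=np.sign(T.as_matrix()[:,1]@yy)
    yy=yy*c;zz=np.array([0,0,-1.]);G=np.stack([np.cross(yy,zz),yy,zz],1)
    print('pos',st['ee_pos'].round(1),'d',(np.array([x,y,z])-st['ee_pos']).round(1),'drot',(Ro.from_matrix(G)*T.inv()).as_rotvec(degrees=True).round(2),'q',st['q'].round(2),'gap',round(st['finger_gap'],1),'F',st['force'].round(1),st['time_s'])
E
python3 - <<'E'
from h import *
goaldown(515,106.4,16.5,-.104)
s=save('wrist','w7.png');print(tongs(pts(s),(425,650,20,165),189))
E
```

```text
pos [517.5 105.9 129.6] d [  -2.5    0.5 -113.1] drot [-2.91  0.2   0.26] q [-0.7   0.59  0.68  1.99 -0.62  0.76  1.83] gap 85.1 F [-0.5 -0.4  0.9] 11.3833
(array([ 4.51249e+02,  1.12821e+02, -1.03000e-01,  5.92000e-01]), 6289, array([438.58068407,  32.27113677]), array([633.5031769 , 157.13220656]))
```

View pics/w7.png

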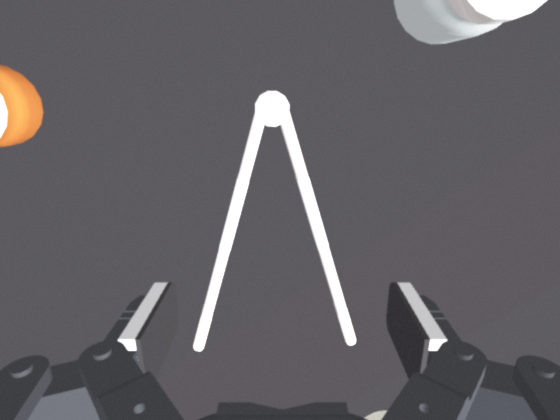

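The wrist view shows the long tongs with hinge (272,108) and tips (199,346) and (350,341), and the fit agrees. I'll correct the tilt and descend.

>>> apply_moves(
  plan=[
    {"x": -0.001, "y": 0, "z": -0.025, "rx": -1.5, "ry": 0.1, "rz": 0.2, "jaw": 0.085},
    {"x": -0.001, "y": 0, "z": -0.025, "rx": -1.4, "ry": 0.1, "rz": 0, "jaw": 0.085},
    {"x": 0, "y": 0, "z": -0.02, "rx": 0, "ry": 0, "rz": 0, "jaw": 0.085},
    {"x": 0, "y": 0, "z": -0.01, "rx": 0, "ry": 0, "rz": 0, "jaw": 0.085},
    {"x": 0, "y": 0, "z": 0, "rx": 0, "ry": 0, "rz": 0, "jaw": 0.085},
    {"x": 0, "y": 0, "z": 0, "rx": 0, "ry": 0, "rz": 0, "jaw": 0.085},
  ],
)

```text
time_s: 11.93
ee_pos: [517.1, 105.7, 51.6]
eef_rot: [0.166, 3.133, 0.003]
force: [0.4, -0.2, -0.2]
finger_gap: 84.9
```

```bash
python3 - <<'E'
from h import *
goaldown(516,106.2,17.5,-.104)
E
```

```text
pos [517.1 105.7  51.6] d [ -1.1   0.5 -34.1] drot [-0.11  0.24  0.11] q [-0.66  0.71  0.59  2.05 -0.71  0.59  1.89] gap 84.9 F [ 0.4 -0.2 -0.2] 11.9333
```

>>> apply_moves(
  plan=[
    {"x": -0.001, "y": 0.0005, "z": -0.017, "rx": 0, "ry": 0.2, "rz": 0.1, "jaw": 0.085},
    {"x": 0, "y": 0, "z": -0.012, "rx": 0, "ry": 0, "rz": 0, "jaw": 0.085},
    {"x": 0, "y": 0, "z": -0.005, "rx": 0, "ry": 0, "rz": 0, "jaw": 0.085},
    {"x": 0, "y": 0, "z": 0, "rx": 0, "ry": 0, "rz": 0, "jaw": 0.085},
    {"x": 0, "y": 0, "z": 0, "rx": 0, "ry": 0, "rz": 0, "jaw": 0.07},
    {"x": 0, "y": 0, "z": 0, "rx": 0, "ry": 0, "rz": 0, "jaw": 0.06},
    {"x": 0, "y": 0, "z": 0, "rx": 0, "ry": 0, "rz": 0, "jaw": 0.05},
    {"x": 0, "y": 0, "z": 0, "rx": 0, "ry": 0, "rz": 0, "jaw": 0.04},
    {"x": 0, "y": 0, "z": 0, "rx": 0, "ry": 0, "rz": 0, "jaw": 0.03},
    {"x": 0, "y": 0, "z": 0, "rx": 0, "ry": 0, "rz": 0, "jaw": 0.02},
  ],
)

```text
time_s: 12.77
ee_pos: [515.3, 107.0, 16.5]
eef_rot: [-0.161, -3.137, -0.002]
force: [0.6, 0.9, 2.3]
finger_gap: 20.7
```

>>> apply_moves(
  plan=[
    {"x": 0, "y": 0, "z": 0, "rx": 0, "ry": 0, "rz": 0, "jaw": 0.01},
    {"x": 0, "y": 0, "z": 0, "rx": 0, "ry": 0, "rz": 0, "jaw": 0.01},
    {"x": 0, "y": 0, "z": 0, "rx": 0, "ry": 0, "rz": 0, "jaw": 0.01},
  ],
)

```text
time_s: 13.02
ee_pos: [515.4, 107.1, 16.8]
eef_rot: [-0.162, -3.137, -0.003]
force: [-1.1, 1.2, 8.2]
finger_gap: 18.2
```

```bash
python3 - <<'E'
from h import *
goaldown(516,106.2,17.5,-.104)
s=save('wrist','w8.png')
E
```

```text
pos [515.4 107.1  16.8] d [ 0.6 -0.9  0.7] drot [-0.12 -0.01 -0.06] q [-0.62  0.76  0.52  2.07 -0.77  0.52  1.94] gap 18.2 F [-1.1  1.2  8.2] 13.0167
```

View pics/w8.png

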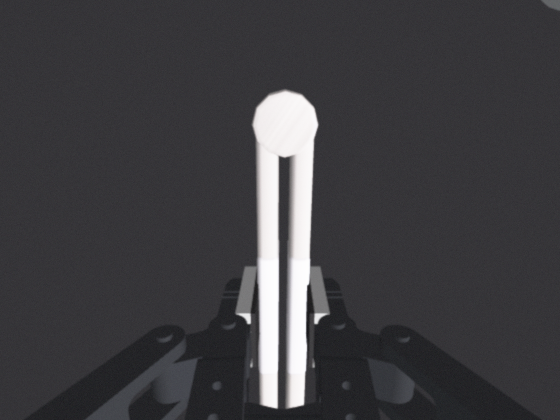

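The long tongs are folded shut. I'll regrip about 42 mm further toward the tips.

>>> apply_moves(
  plan=[
    {"x": 0, "y": 0, "z": 0, "rx": 0, "ry": 0, "rz": 0, "jaw": 0.03},
    {"x": 0, "y": 0, "z": 0.001, "rx": 0, "ry": 0, "rz": 0, "jaw": 0.045},
    {"x": 0, "y": 0, "z": 0, "rx": 0, "ry": 0, "rz": 0, "jaw": 0.045},
    {"x": 0.015, "y": -0.0018, "z": 0, "rx": 0, "ry": 0, "rz": 0, "jaw": 0.045},
    {"x": 0.015, "y": -0.0018, "z": 0, "rx": 0, "ry": 0, "rz": 0, "jaw": 0.045},
    {"x": 0.012, "y": -0.0015, "z": 0, "rx": 0, "ry": 0, "rz": 0, "jaw": 0.045},
    {"x": 0, "y": 0, "z": 0, "rx": 0, "ry": 0, "rz": 0, "jaw": 0.045},
    {"x": 0, "y": 0, "z": 0, "rx": 0, "ry": 0, "rz": 0, "jaw": 0.045},
  ],
)

```text
time_s: 13.73
ee_pos: [557.1, 101.7, 17.0]
eef_rot: [-0.161, -3.136, -0.002]
force: [0.7, 0.2, 0.4]
finger_gap: 44.8
```

```bash
python3 - <<'E'
from h import *
goaldown(557.5,102.3,17.5,-.104)
s=save('wrist','w9.png');W=pts(s)
t=W[(W[...,2]>15)&(W[...,2]<30)&(abs(W[...,1]-110)<30)&(W[...,0]<540)];
for x in range(440,545,15):
    q=t[abs(t[:,0]-x)<5]
    if len(q)>10:print(x,np.percentile(q[:,1],[2,98]).round(1),np.median(q[:,2]).round(1))
E
```

```text
pos [557.1 101.7  17. ] d [0.4 0.6 0.5] drot [-0.06 -0.07 -0.07] q [-0.6   0.8   0.55  1.96 -0.74  0.59  1.92] gap 44.8 F [0.7 0.2 0.4] 13.7333
455 [105.  123.7] 21.0
470 [103.2 122.3] 20.8
485 [101.6 120.6] 20.7
500 [ 99.8 119.1] 21.3
515 [ 97.9 117.3] 21.3
530 [ 96.4 115.7] 21.3
```

View pics/w9.png

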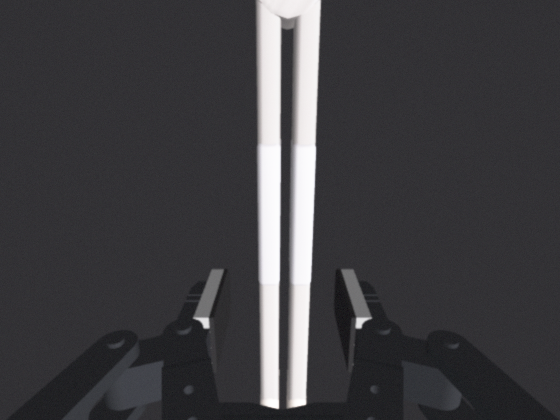

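The tongs stay folded, with arms parallel down to tips at (270,403) and (296,403). Closing and lifting.

>>> apply_moves(
  plan=[
    {"x": 0, "y": 0.001, "z": 0.0005, "rx": 0, "ry": 0, "rz": 0, "jaw": 0.035},
    {"x": 0, "y": 0, "z": 0, "rx": 0, "ry": 0, "rz": 0, "jaw": 0.025},
    {"x": 0, "y": 0, "z": 0, "rx": 0, "ry": 0, "rz": 0, "jaw": 0.015},
    {"x": 0, "y": 0, "z": 0, "rx": 0, "ry": 0, "rz": 0, "jaw": 0.01},
    {"x": 0, "y": 0, "z": 0, "rx": 0, "ry": 0, "rz": 0, "jaw": 0.01},
    {"x": 0, "y": 0, "z": 0, "rx": 0, "ry": 0, "rz": 0, "jaw": 0.01},
  ],
)

```text
time_s: 14.28
ee_pos: [556.7, 103.1, 18.0]
eef_rot: [-0.161, -3.136, -0.003]
force: [-2.4, 0.6, 6.4]
finger_gap: 17.9
```

>>> apply_moves(
  plan=[
    {"x": 0, "y": 0, "z": 0.01, "rx": 0, "ry": 0, "rz": 0, "jaw": 0.01},
    {"x": 0, "y": 0, "z": 0.025, "rx": 0, "ry": 0, "rz": 0, "jaw": 0.01},
    {"x": 0, "y": 0, "z": 0.03, "rx": 0, "ry": 0, "rz": 0, "jaw": 0.01},
    {"x": 0, "y": 0, "z": 0.03, "rx": 0, "ry": 0, "rz": 0, "jaw": 0.01},
    {"x": 0, "y": 0, "z": 0.03, "rx": 0, "ry": 0, "rz": 0, "jaw": 0.01},
    {"x": 0, "y": 0, "z": 0.03, "rx": 0, "ry": 0, "rz": 0, "jaw": 0.01},
    {"x": 0, "y": -0.015, "z": 0.03, "rx": 0, "ry": 0, "rz": -1, "jaw": 0.01},
    {"x": 0, "y": -0.02, "z": 0.02, "rx": 0, "ry": 0, "rz": -1, "jaw": 0.01},
    {"x": 0, "y": -0.03, "z": 0.01, "rx": 0, "ry": 0, "rz": -1, "jaw": 0.01},
    {"x": 0, "y": -0.03, "z": 0, "rx": 0, "ry": 0, "rz": -1, "jaw": 0.01},
  ],
)

```text
time_s: 15.12
ee_pos: [558.0, 7.1, 235.7]
eef_rot: [0.269, 3.127, 0.003]
force: [1.0, -0.5, -2.0]
finger_gap: 17.6
```

>>> apply_moves(
  plan=[
    {"x": -0.002, "y": -0.025, "z": 0, "rx": 0, "ry": 0, "rz": -1.3, "jaw": 0.01},
    {"x": -0.002, "y": -0.025, "z": 0, "rx": -1, "ry": -3, "rz": -1.3, "jaw": 0.01},
    {"x": -0.002, "y": -0.025, "z": 0, "rx": -1, "ry": -3, "rz": -1.3, "jaw": 0.01},
    {"x": -0.002, "y": -0.025, "z": 0, "rx": -1, "ry": -3, "rz": -1.3, "jaw": 0.01},
    {"x": -0.002, "y": -0.025, "z": 0, "rx": -1, "ry": -3, "rz": -1.3, "jaw": 0.01},
    {"x": -0.002, "y": -0.025, "z": 0, "rx": -1, "ry": -3, "rz": -1.3, "jaw": 0.01},
    {"x": -0.002, "y": -0.025, "z": 0, "rx": -1, "ry": -3, "rz": -1, "jaw": 0.01},
    {"x": -0.002, "y": -0.02, "z": 0, "rx": -1, "ry": -3, "rz": 0, "jaw": 0.01},
    {"x": 0, "y": 0, "z": 0, "rx": -0.8, "ry": -1.7, "rz": 0, "jaw": 0.01},
    {"x": 0, "y": 0, "z": 0, "rx": 0, "ry": 0, "rz": 0, "jaw": 0.01},
  ],
)

```text
time_s: 15.95
ee_pos: [538.9, -188.2, 232.8]
eef_rot: [0.45, 2.693, -0.123]
force: [0.2, 0.8, -0.5]
finger_gap: 18.0
```

```bash
python3 - <<'E'
from h import *
goal('long',17,18,60);print(state()['q'].round(2))
s=save('wrist','w10.png')
E
```

```text
pos [ 538.9 -188.2  232.8] tgt [ 545.5 -188.9  184.4] d mm [  6.6  -0.7 -48.4] drot deg [ 1.   -0.51  0.35] gap 18.0 F [ 0.2  0.8 -0.5] t 15.95
[-0.36  0.35  0.78  2.12 -0.62  0.4   2.1 ]
```

View pics/w10.png

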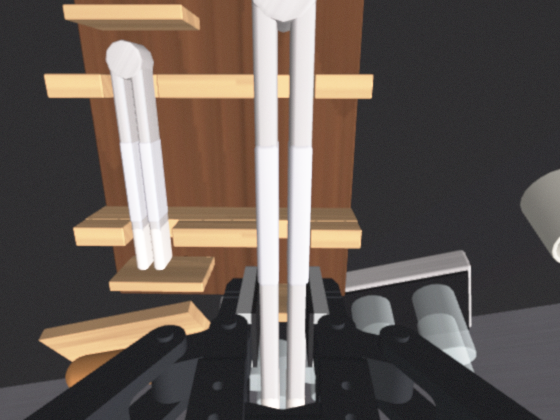

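The long tongs are held folded above the long lane, parallel to it, and the short pair is untouched at left. Continuing to 60 mm above.

>>> apply_moves(
  plan=[
    {"x": 0.003, "y": 0, "z": -0.02, "rx": 0.5, "ry": -0.3, "rz": 0.2, "jaw": 0.01},
    {"x": 0.003, "y": -0.0005, "z": -0.02, "rx": 0.5, "ry": -0.2, "rz": 0.1, "jaw": 0.01},
    {"x": 0, "y": 0, "z": -0.008, "rx": 0, "ry": 0, "rz": 0, "jaw": 0.01},
    {"x": 0, "y": 0, "z": 0, "rx": 0, "ry": 0, "rz": 0, "jaw": 0.01},
    {"x": 0, "y": 0, "z": 0, "rx": 0, "ry": 0, "rz": 0, "jaw": 0.01},
  ],
)

```text
time_s: 16.42
ee_pos: [547.6, -187.2, 184.6]
eef_rot: [0.442, 2.691, -0.095]
force: [0.6, 0.3, -1.3]
finger_gap: 17.6
```

```bash
cat >> h.py <<'E'
def chk(lane,mid):
    s=snapshot('wrist');W=pts(s);L=(W-LANE[lane])@np.stack([X,Y,Z],1);tl=(state()['ee_pos']-LANE[lane])@np.stack([X,Y,Z],1);print('tcp in lane',tl.round(1),state()['q'].round(3))
    b=L[(L[...,2]>14)&(L[...,2]<19.5)&(abs(abs(L[...,0])-50)<12)&(abs(L[...,1])<40)]
    for k in(1,-1):
        n=b[b[:,0]*k>0][:,1]
        if (n<-8).any() and (n>8).any(): print('bar',k,'notch y',n[n<-8].max().round(1),n[n>8].min().round(1))
    t=L[(abs(L[...,2]-(tl[2]+3.5))<6)&(abs(L[...,1])<25)&(L[...,0]<tl[0]-15)]
    for x in range(-110,20,15):
        q=t[abs(t[:,0]-x)<5]
        if len(q)>20: print(x,np.percentile(q[:,1],[2,98]).round(1),'top',np.median(q[:,2]).round(1))
    print('min x',t[:,0].min())
E
python3 - <<'E'
from h import *
goal('long',17,18,30); chk('long',89)
save('wrist','w11.png')
E
```

```text
pos [ 547.6 -187.2  184.6] tgt [ 557.1 -192.9  157. ] d mm [  9.5  -5.7 -27.7] drot deg [ 0.02 -0.11 -0.19] gap 17.6 F [ 0.6  0.3 -1.3] t 16.4167
tcp in lane [18.9  2.2 78.1] [-0.17   0.404  0.545  2.167 -0.781  0.273  2.26 ]
bar 1 notch y -19.9 25.9
bar -1 notch y -17.8 17.6
-80 [-6.5 12.2] top 80.4
-65 [-6.6 12.3] top 80.4
-50 [-6.4 12.2] top 80.4
-35 [-6.5 12.4] top 81.0
-20 [-6.5 12.4] top 81.0
-5 [-6.4 12.3] top 81.0
min x -89.21480744083443
```

View pics/w11.png

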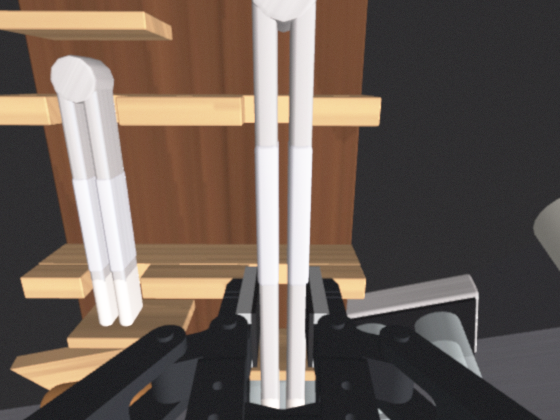

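>>> apply_moves(
  plan=[
    {"x": 0.0045, "y": -0.0035, "z": -0.0135, "rx": 0, "ry": -0.1, "rz": -0.2, "jaw": 0.01},
    {"x": 0.0045, "y": -0.003, "z": -0.014, "rx": 0, "ry": 0, "rz": 0, "jaw": 0.01},
    {"x": 0, "y": 0, "z": 0, "rx": 0, "ry": 0, "rz": 0, "jaw": 0.01},
    {"x": 0, "y": 0, "z": 0, "rx": 0, "ry": 0, "rz": 0, "jaw": 0.01},
  ],
)

```text
time_s: 16.85
ee_pos: [556.3, -194.1, 157.5]
eef_rot: [0.447, 2.688, -0.096]
force: [0.1, -0.5, -1.2]
finger_gap: 17.8
```

```bash
python3 - <<'E'
from h import *
goal('long',17,18,8); chk('long',89)
E
```

```text
pos [ 556.3 -194.1  157.5] tgt [ 565.6 -195.8  136.9] d mm [  9.3  -1.7 -20.6] drot deg [0.04 0.04 0.05] gap 17.8 F [ 0.1 -0.5 -1.2] t 16.85
tcp in lane [17.1 -1.4 49. ] [-0.063  0.446  0.416  2.174 -0.879  0.2    2.355]
bar 1 notch y -32.8 31.2
bar -1 notch y -17.7 16.0
-95 [-10.1   9.2] top 51.2
-80 [-9.8  9. ] top 51.1
-65 [-9.8  8.9] top 51.1
-50 [-9.8  8.8] top 51.2
-35 [-10.   9.] top 51.7
-20 [-10.    8.8] top 51.9
-5 [-9.9  8.7] top 51.9
min x -90.4403785860257
```

>>> apply_moves(
  plan=[
    {"x": 0.003, "y": -0.001, "z": -0.007, "rx": 0, "ry": 0, "rz": 0, "jaw": 0.01},
    {"x": 0.003, "y": -0.001, "z": -0.007, "rx": 0, "ry": 0, "rz": 0, "jaw": 0.01},
    {"x": 0.003, "y": -0.001, "z": -0.007, "rx": 0, "ry": 0, "rz": 0, "jaw": 0.01},
    {"x": 0, "y": 0, "z": 0, "rx": 0, "ry": 0, "rz": 0, "jaw": 0.01},
    {"x": 0, "y": 0, "z": 0, "rx": 0, "ry": 0, "rz": 0, "jaw": 0.01},
  ],
)

```text
time_s: 17.32
ee_pos: [565.4, -196.9, 137.0]
eef_rot: [0.449, 2.686, -0.096]
force: [0.9, -0.3, -1.6]
finger_gap: 17.7
```

```bash
python3 - <<'E'
from h import *
goal('long',17,18,1); chk('long',89)
E
```

```text
pos [ 565.4 -196.9  137. ] tgt [ 568.3 -196.7  130.5] d mm [ 2.8  0.2 -6.5] drot deg [0.03 0.11 0.13] gap 17.7 F [ 0.9 -0.3 -1.6] t 17.3167
tcp in lane [17.4 -1.1 26.1] [-0.034  0.491  0.384  2.172 -1.085  0.173  2.555]
bar -1 notch y -17.8 16.0
-80 [-9.3  9.4] top 28.4
-65 [-9.4  9.3] top 28.3
-50 [-9.4  9.2] top 28.5
-35 [-9.6  9.4] top 29.1
-20 [-9.6  9.2] top 29.2
-5 [-9.6  9.1] top 29.2
min x -90.01691956827986
```

>>> apply_moves(
  plan=[
    {"x": 0.001, "y": -0.0003, "z": -0.0025, "rx": 0, "ry": 0, "rz": 0, "jaw": 0.01},
    {"x": 0.001, "y": -0.0003, "z": -0.0025, "rx": 0, "ry": 0, "rz": 0, "jaw": 0.01},
    {"x": 0, "y": 0, "z": 0, "rx": 0, "ry": 0, "rz": 0, "jaw": 0.01},
    {"x": 0, "y": 0, "z": 0, "rx": 0, "ry": 0, "rz": 0, "jaw": 0.01},
  ],
)

```text
time_s: 17.7
ee_pos: [568.1, -198.0, 133.0]
eef_rot: [0.448, 2.69, -0.096]
force: [0.8, -0.0, -1.1]
finger_gap: 18.1
```

```bash
python3 - <<'E'
from h import *
goal('long',17,18,1); chk('long',89)
E
```

```text
pos [ 568.1 -198.   133. ] tgt [ 568.3 -196.7  130.5] d mm [ 0.2  1.3 -2.5] drot deg [-0.   -0.08  0.08] gap 18.1 F [ 0.8 -0.  -1.1] t 17.7
tcp in lane [18.2 -1.3 21.2] [-0.026  0.501  0.376  2.166 -1.086  0.172  2.557]
bar -1 notch y -17.8 15.9
-80 [-9.6  9.1] top 23.9
-65 [-9.7  9. ] top 23.9
-50 [-9.7  8.9] top 23.9
-35 [-9.9  9.2] top 24.4
-20 [-9.9  9. ] top 24.5
-5 [-9.9  8.9] top 24.5
min x -88.98547918865395
```

About 3.5 mm to go, in small steps until contact.

>>> apply_moves(
  plan=[
    {"x": 0, "y": 0, "z": -0.002, "rx": 0, "ry": 0, "rz": 0, "jaw": 0.01},
    {"x": 0, "y": 0, "z": 0, "rx": 0, "ry": 0, "rz": 0, "jaw": 0.01},
    {"x": 0, "y": 0, "z": 0, "rx": 0, "ry": 0, "rz": 0, "jaw": 0.01},
  ],
)

```text
time_s: 18.0
ee_pos: [568.3, -198.2, 131.6]
eef_rot: [0.448, 2.692, -0.096]
force: [0.3, -0.6, -2.6]
finger_gap: 18.3
```

>>> apply_moves(
  plan=[
    {"x": -0.0005, "y": 0, "z": -0.0015, "rx": 0, "ry": 0, "rz": 0, "jaw": 0.01},
    {"x": 0, "y": 0, "z": 0, "rx": 0, "ry": 0, "rz": 0, "jaw": 0.01},
  ],
)

```text
time_s: 18.17
ee_pos: [568.1, -198.3, 130.8]
eef_rot: [0.448, 2.693, -0.096]
force: [0.0, -0.4, -1.4]
finger_gap: 18.3
```

```bash
python3 - <<'E'
from h import *
goal('long',17,18,1); chk('long',89)
E
```

```text
pos [ 568.1 -198.3  130.8] tgt [ 568.3 -196.7  130.5] d mm [ 0.2  1.6 -0.3] drot deg [-0.04 -0.26  0.05] gap 18.3 F [ 0.  -0.4 -1.4] t 18.1667
tcp in lane [17.4 -1.5 19.1] [-0.023  0.505  0.373  2.165 -1.086  0.172  2.558]
bar -1 notch y -17.7 16.0
-80 [-9.9  8.8] top 22.1
-65 [-10.    8.7] top 22.0
-50 [-24.1  24.1] top 21.4
-35 [-10.1   8.8] top 22.5
-20 [-10.1   8.7] top 22.5
-5 [-10.1   8.6] top 22.5
min x -89.90894518853797
```

>>> apply_moves(
  plan=[
    {"x": -0.0005, "y": 0, "z": -0.0018, "rx": 0, "ry": 0, "rz": 0, "jaw": 0.01},
    {"x": 0, "y": 0, "z": 0, "rx": 0, "ry": 0, "rz": 0, "jaw": 0.01},
  ],
)

```text
time_s: 18.38
ee_pos: [568.0, -198.4, 129.8]
eef_rot: [0.448, 2.695, -0.095]
force: [-0.2, -0.0, -1.8]
finger_gap: 18.1
```

>>> apply_moves(
  plan=[
    {"x": 0, "y": 0, "z": -0.0012, "rx": 0, "ry": 0, "rz": 0, "jaw": 0.01},
    {"x": 0, "y": 0, "z": 0, "rx": 0, "ry": 0, "rz": 0, "jaw": 0.01},
  ],
)

```text
time_s: 18.55
ee_pos: [568.3, -198.5, 129.1]
eef_rot: [0.448, 2.696, -0.095]
force: [-0.2, -0.1, -1.0]
finger_gap: 17.9
```

```bash
python3 - <<'E'
from h import *
goal('long',17,18,1); chk('long',89)
E
```

```text
pos [ 568.3 -198.5  129.1] tgt [ 568.3 -196.7  130.5] d mm [-0.   1.8  1.4] drot deg [-0.08 -0.39  0.05] gap 17.9 F [-0.2 -0.1 -1. ] t 18.55
tcp in lane [17.  -1.7 17.5] [-0.02   0.508  0.371  2.164 -1.086  0.172  2.558]
bar 1 notch y -8.0 8.0
bar -1 notch y -8.5 8.0
-80 [-10.1   8.6] top 20.7
-65 [-10.1   8.6] top 20.6
-50 [-24.4  24.3] top 18.1
-35 [-10.3   8.7] top 21.0
-20 [-10.3   8.6] top 20.9
-5 [-10.2   8.5] top 20.9
min x -90.35970856413572
```

>>> apply_moves(
  plan=[
    {"x": 0, "y": 0, "z": -0.0015, "rx": 0, "ry": 0, "rz": 0, "jaw": 0.01},
    {"x": 0, "y": 0, "z": 0, "rx": 0, "ry": 0, "rz": 0, "jaw": 0.01},
  ],
)

```text
time_s: 18.77
ee_pos: [568.3, -198.5, 128.8]
eef_rot: [0.449, 2.696, -0.094]
force: [-6.0, 2.9, 10.1]
finger_gap: 18.2
```

Contact at about 12 N: the tongs are seated. Releasing and backing out along the normal.

>>> apply_moves(
  plan=[
    {"x": 0, "y": 0, "z": 0, "rx": 0, "ry": 0, "rz": 0, "jaw": 0.022},
    {"x": 0, "y": 0, "z": 0, "rx": 0, "ry": 0, "rz": 0, "jaw": 0.03},
    {"x": 0, "y": 0, "z": 0, "rx": 0, "ry": 0, "rz": 0, "jaw": 0.04},
    {"x": 0, "y": 0, "z": 0, "rx": 0, "ry": 0, "rz": 0, "jaw": 0.045},
    {"x": -0.002, "y": 0.001, "z": 0.006, "rx": 0, "ry": 0, "rz": 0, "jaw": 0.045},
    {"x": -0.004, "y": 0.0015, "z": 0.01, "rx": 0, "ry": 0, "rz": 0, "jaw": 0.045},
    {"x": -0.007, "y": 0.0025, "z": 0.018, "rx": 0, "ry": 0, "rz": 0, "jaw": 0.045},
    {"x": -0.01, "y": 0.003, "z": 0.025, "rx": 0, "ry": 0, "rz": 0, "jaw": 0.045},
    {"x": -0.01, "y": 0.003, "z": 0.025, "rx": 0, "ry": 0, "rz": 0, "jaw": 0.05},
    {"x": -0.01, "y": 0, "z": 0.03, "rx": 0, "ry": 0, "rz": 0, "jaw": 0.05},
  ],
)

```text
time_s: 19.6
ee_pos: [524.3, -186.9, 242.2]
eef_rot: [0.449, 2.699, -0.095]
force: [1.7, 0.8, 0.9]
finger_gap: 50.1
```

>>> apply_moves(
  plan=[
    {"x": -0.02, "y": 0.02, "z": 0.03, "rx": 0, "ry": 1, "rz": 0, "jaw": 0.05},
    {"x": -0.02, "y": 0.03, "z": 0.03, "rx": 0, "ry": 2, "rz": 0, "jaw": 0.05},
    {"x": -0.02, "y": 0.035, "z": 0.02, "rx": 0, "ry": 2, "rz": 0, "jaw": 0.05},
    {"x": 0, "y": 0.035, "z": 0, "rx": 0, "ry": 2, "rz": 0, "jaw": 0.05},
    {"x": 0, "y": 0.035, "z": 0, "rx": 0, "ry": 2, "rz": 0, "jaw": 0.05},
    {"x": 0, "y": 0.035, "z": 0, "rx": 0, "ry": 2, "rz": 0, "jaw": 0.05},
    {"x": 0, "y": 0.035, "z": 0, "rx": 0, "ry": 2, "rz": 0, "jaw": 0.05},
    {"x": 0, "y": 0.035, "z": 0, "rx": 0, "ry": 2, "rz": 0, "jaw": 0.05},
    {"x": 0, "y": 0.02, "z": 0, "rx": 0, "ry": 0, "rz": 0, "jaw": 0.05},
    {"x": 0, "y": 0, "z": 0, "rx": 0, "ry": 0, "rz": 0, "jaw": 0.05},
  ],
)

```text
time_s: 20.43
ee_pos: [495.0, 62.6, 287.6]
eef_rot: [0.443, 2.919, -0.151]
force: [0.0, -0.1, -0.0]
finger_gap: 50.2
```

```bash
python3 - <<'E'
from h import *
for n in('top','scene'):
  s=save(n,n+'9.png');W=pts(s)
  for lane in('long','short'):
    L=(W-LANE[lane])@np.stack([X,Y,Z],1)
    t=L[(abs(L[...,2]-21)<3)&(abs(L[...,1])<20)&(abs(L[...,0])<110)]
    m=[(x,np.percentile(t[abs(t[:,0]-x)<8][:,1],[3,97]).round(1),np.median(t[abs(t[:,0]-x)<8][:,2]).round(1)) for x in range(-90,91,20) if (abs(t[:,0]-x)<8).sum()>5]
    print(n,lane,np.percentile(t[:,0],[.5,99.5]).round(1),'meanyz',t.mean(0).round(1));print(m)
  for t_ in('sugar_jar','jam_jar','cup','bowl'):
    for r in regions_of(n,t_)[:1]: print(t_,np.nanmedian(W[r['pixels']],0).round(),np.round(np.array(r['rect'])*[560,420,560,420]))
print(state()['time_s'],state()['ee_pos'])
E
```

```text
top long [-102.1   92.8] meanyz [-4.1  0.1 21.2]
[(-90, array([-8.7,  9.5]), np.float64(21.4)), (-70, array([-8.7,  9.5]), np.float64(21.5)), (-50, array([-18.7,  18.5]), np.float64(20.7)), (-30, array([-9.6,  9.6]), np.float64(21.8)), (-10, array([-9.7,  9.7]), np.float64(21.7)), (10, array([-9.6,  9.2]), np.float64(21.4)), (30, array([-9.4,  9.1]), np.float64(20.8)), (50, array([-18.3,  18.8]), np.float64(21.0)), (70, array([-9.3,  9.2]), np.float64(21.3)), (90, array([-9.6,  8.8]), np.float64(21.5))]
top short [-74.4  90.4] meanyz [ 0.8  0.7 21. ]
[(-70, array([-8.5, 10.4]), np.float64(21.0)), (-50, array([-18.4,  17.8]), np.float64(20.9)), (-30, array([-8.3, 10.4]), np.float64(21.2)), (-10, array([-8.6, 10.5]), np.float64(21.6)), (10, array([-9.1, 10.1]), np.float64(21.5)), (30, array([-8.5, 10.7]), np.float64(21.4)), (50, array([-18.5,  13.2]), np.float64(20.9)), (70, array([-7.9, 10.3]), np.float64(21.2)), (90, array([-11.2,  18. ]), np.float64(19.2))]
jam_jar [426. -54.  50.] [340. 234. 362. 251.]
cup [771.  54.  33.] [281. 103. 320. 138.]
bowl [780. 178.  28.] [236. 100. 277.
[... 480 characters left out ...]
90, array([-9.6,  8.1]), np.float64(20.9))]
scene short [-75.1  72.5] meanyz [ 2.7 -0.1 21. ]
[(-70, array([-9. ,  8.6]), np.float64(21.6)), (-50, array([-12.8,  17. ]), np.float64(20.8)), (-30, array([-11.2,   8.5]), np.float64(21.0)), (-10, array([-9.8,  8.5]), np.float64(21.1)), (10, array([-9.6,  8.9]), np.float64(21.4)), (30, array([-11.3,   8.6]), np.float64(21.4)), (50, array([-15.3,  14.8]), np.float64(20.6)), (70, array([-10.2,   8.7]), np.float64(20.8))]
sugar_jar [407. 227.  66.] [333. 198. 361. 235.]
jam_jar [436. -52.  45.] [229. 167. 254. 190.]
cup [760.  44.  33.] [166. 287. 223. 334.]
bowl [748. 174.  25.] [217. 307. 278. 369.]
20.9333 [494.27344515  56.669546   288.63907537]
```

View pics/top9.png

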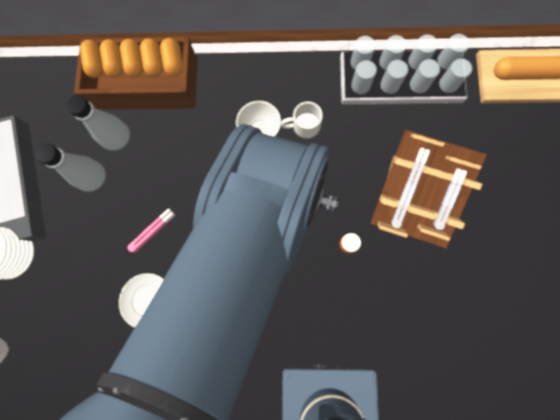

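View pics/scene9.png

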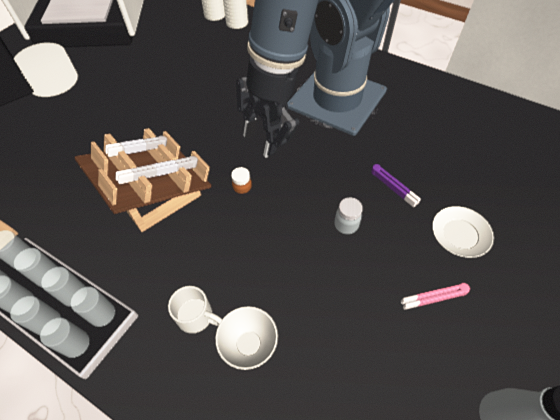

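Both pairs lie folded in their lanes, with long mid about -5 mm along, 0 across and level, and short mid about -1 mm. The bystanders haven't moved and the arm is clear, so I'm handing in.

```bash
python3 -c "
from cell import *
print(finish_job())"
```

```text
the job is handed in; nothing more can be done
None
```

I folded both pairs of tongs shut and put them away in the case, the long pair in the long lane and the short pair in the short lane. I handed the job in at about 21 s of the 61 s allowed; no verdict is reported.

| Last camera check | Long tongs | Short tongs |
|---|---|---|
| Middle along the lane | about -5 mm | about -1 mm |
| Middle across the lane | within about 1 mm | within about 1 mm |
| Width over the arms (folded is about 20 mm) | about 19 mm | about 19 mm |
| Top above the notch floors (22 mm when resting) | about 21 mm | about 21 mm |

- **Placing:** I lowered each pair until I felt light contact (9 N for the short pair, 12 N for the long), then released it on the notch floors. The arm was close to its joint limits while lowering both, so I did the last few millimetres in small steps.
- **Bystanders:** The jam jar, cup, bowl and sugar jar still read where they were at the start. The arm hid the sugar jar from the top camera and partly hid the bowl there, so for those two I relied on the scene camera.
- **Disagreement:** The two cameras differ by 1–2 mm across the lanes, well inside the 14 mm allowed.

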